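# Pair the gear samples, zero the peak pointer and send the carrier to test

## Robot

A 6-joint arm with a two-finger parallel gripper is mounted at the origin on the work surface. World frame = base frame: x ahead of the robot, y to its left, z up, the work surface at z = 0. Lengths are in mm, angles in rad, forces in N, time in s.
With the tool pointing down it reaches from about 300 to 750 mm from the base axis. Payload 8.5 kg.
Tool frame: the origin (TCP) lies on the centre line of the jaws, within the pads' length; the fingertips stand ahead of it and the grasp point (between the pads) lies 8 mm behind it (manip.tcp_to_tips is the x of the fingertips in the tool frame, in mm); x points along the fingers, y is the direction in which the jaws open and shut, and the axes are right-handed (so a half turn about x gives the same grasp; the last joint's range is limited). The gripper opens to 85 mm and grips with 20 to 120 N. Pads are 22 mm wide; open, the fingers measure 114 mm over their backs; the gripper's body (76 mm by 85 mm) begins 54 mm behind the grasp point. The pads swing forward as they close: fully open they stand 13 mm farther back than shut.
Start: joints at [0.917, 0.381, 1.297, -0, 1.464, -0.215], TCP at [233.659, 497.88, 242.322] pointing down, gripper open.
Joint ranges: [-3.11, 3.11], [-0.89, 2.33], [0.22, 2.48], [-1.42, 4.56], [0.17, 2.85], [-2.88, 2.88]. Speed limits (rad/s): [2.39, 2.39, 3.14, 3.14, 3.14, 3.14].

## Interface

Orientations are given as a unit quaternion [w, x, y, z].
In Python, from workcell import manip gives the robot as it stands.
- The arm moves only by the tool apply_moves, never from a script. Its argument "motion" is one flat list of numbers, 7 for each row, row after row: the opening, from 0 (shut) to 1 (fully open), then the shift along the tool's x, y, z in m, then the turn, a rotation vector about the tool's x, y, z in rad. A call has 1 to 20 rows; each row is the pose to reach, as a shift and turn from the pose measured when the call began, along the tool's axes at that moment; what a row does not reach only later rows make up. A row lasts 1/10 s, in which the tool goes at most 50 mm and 8.59 degrees, less where a joint would pass 70% of its speed; a pose out of reach is approached as far as the arm can. A call with a gripper value outside its range is refused whole. The fingers move at their own pace and stop on an object; the grip force is fixed at half the most. Time passes only in rows, so rows that repeat a pose let the fingers close. It gives the time, the measured TCP pose, the force and the opening at its end, in the units of the state.
- manip.state(): the state, without advancing time (a new reading comes with each control period).
- manip.read_camera(name): name is "side" or "top"; returns (picture, depth): 480x640x3 uint8, red, green, blue; 480x640 float32, mm along the optical axis (not along the pixel's ray), 0 where there is no reading.
- manip.camera_model(name): a dict with "K" (3x3 intrinsics, pixels), "k1" (the pictures are not rectified: a ray, as slopes to the right and down, at radius r is drawn at 1 + k1 r^2 times it, then the intrinsics apply), "pose" (4x4, takes a point from camera to world coordinates). Camera axes: x right, y down, z forward; pixel columns grow to the right and rows downward; lengths in mm; the calibration is good to about 2 mm. A picture is of the moment at which its call begins. camera_model takes no time and is no camera call.
- manip.finish_job(): hands the job in, once; it reports no verdict.
The state is a dict: "time": time; "joints": joint angles; "qd": joint speeds; "joint_efforts": joint torques, N m; "tool_pos": TCP position; "ee_rot": TCP orientation; "contact_force": force on the tool from outside, world axes, zero at the start; "torque": the same for the moment, N m; "finger_gap": finger opening in mm.
Only numpy, scipy, OpenCV 4.12 (cv2) and the standard library are available. Lean on these libraries where they do the work, as an engineer would, in place of code of your own. Each camera call takes 0.05 s, during which the arm holds its last target.

## Task

Put every loose piece of climbing gear that has a twin in the long carrier tray into the same bay as that twin, lying flat on the bay floor next to it, while the carrier stands at the loading station; gear without a twin stays where it is. Once all pairs are together, slide the carrier along its rail fully home against the stop at the test station, with the pairs still in their bays. Also turn the reset knob of the peak-load indicator back to its zero stop (at any time), and leave the other things on the shelf undisturbed.

Things in the scene. Friction and masses are not known exactly. Their poses are not given: they have to be found in the camera images.
- loose_carabiner: Loose sample, lying on the shelf at the start (may be absent): aluminium oval carabiner 100 x 44 mm, closed oval of 10 mm round bar, straight long sides 34 mm apart on centres (24 mm clear between), 90 g, flat. Origin at its centre, 5 mm above its underside; x along it, y across, z up. No bar at its centre: grip a long side at y = +17 or -17 mm, or a round end at x = +45 or -45 mm.
- seated_carabiner: The twin of loose_carabiner, same shape, size and frame; it lies loose but already in place in one bay of the carrier, long side across the rail, its centre about 34 mm to the -y side of the bay's centre line. Which bay varies.
- loose_swivel: Loose sample, lying on the shelf at the start (may be absent): steel swivel: square-sided body 44 long, 24 wide, 22 mm high, a ring eye 36 mm across (10 mm bar) at each end, 114 mm overall, 180 g. Origin at the body's centre, 11 mm above its underside; x along it, y across, z up. Grip the body across y at the origin.
- seated_swivel: The twin of loose_swivel, same shape, size and frame; it lies loose but already in place in one bay of the carrier, long side across the rail, its centre about 34 mm to the -y side of the bay's centre line. Which bay varies.
- loose_eight: Loose sample, lying on the shelf at the start (may be absent): aluminium figure-eight plate of 11 mm bar: large ring (54 mm across) at -x, small ring (38 mm) at +x, straight waist 11 mm wide between, 114 mm long, 110 g, flat. Origin on the waist, 5.5 mm above its underside; x along it, y across, z up. Grip the waist across y, from x = 0 to +15 mm.
- seated_eight: The twin of loose_eight, same shape, size and frame; it lies loose but already in place in one bay of the carrier, long side across the rail, its centre about 34 mm to the -y side of the bay's centre line. Which bay varies.
- loose_toggle: Loose sample, lying on the shelf at the start (may be absent): steel T-toggle: ring eye (46 mm across) at -x, straight 12 mm round shank, 52 mm cross bar at +x, 112 mm long, 160 g, flat. Origin on the shank, 6 mm above its underside; x along it, y across, z up. Grip the shank across y, from x = 0 to +20 mm.
- seated_toggle: The twin of loose_toggle, same shape, size and frame; it lies loose but already in place in one bay of the carrier, long side across the rail, its centre about 34 mm to the -y side of the bay's centre line. Which bay varies.
- rail: Fixed slide rail on the shelf, 664 mm long, about 120 mm wide. Origin on the shelf under the middle of the rail; z up, y along the rail: the loading station is at the -y end, the test station (by the test jaw) at the +y end; the carrier is square to the rail. All bays, twins and the push grip turn with its yaw.
- carrier (a joint): Position of the specimen carrier along the rail in m: 0 at the loading station (start), 0.100 hard against the stop of the test station (rail +y). Stays where left; about 3 N of friction, no spring. A tray 158 mm (across the rail) x 524 mm (along it), floor 30 mm above the shelf; lips and dividers 4 mm thick stand 12 mm above the floor.
- bay0 (a point): Centre of the floor of carrier bay 0 (counted from the -y end), moves with the carrier; axes like the rail's. Clear inside: 150 mm in x, 126 mm in y, walls 12 mm high.
- bay1 (a point): Centre of the floor of carrier bay 1 (counted from the -y end), moves with the carrier; axes like the rail's. Clear inside: 150 mm in x, 126 mm in y, walls 12 mm high.
- bay2 (a point): Centre of the floor of carrier bay 2 (counted from the -y end), moves with the carrier; axes like the rail's. Clear inside: 150 mm in x, 126 mm in y, walls 12 mm high.
- bay3 (a point): Centre of the floor of carrier bay 3 (counted from the -y end), moves with the carrier; axes like the rail's. Clear inside: 150 mm in x, 126 mm in y, walls 12 mm high.
- push_grip (a point): Point on the centre line of the upright black push grip at the middle of the carrier's front (robot-side) edge, 10 mm below its top. The grip measures 24 mm (across the rail) x 16 mm (along the rail) x 46 mm high, top 82 mm above the shelf; pinch it from above across its 16 mm (along the rail) and move along the rail's +y, or push it.
- indicator: Fixed grey peak-load indicator box, 115 x 115 x 45 mm, white round scale and knob on top. Origin under its centre on the shelf, z up; the zero stop is on its +x side. It stands on the left or on the right of the shelf; a blue gauge case of the same footprint (115 x 115 x 50 mm, fixed) stands in the place on the other side.
- peak (a joint): Angle of the peak pointer and its reset knob in rad: 0 hard against the zero stop, positive turned clockwise seen from above (so resetting turns it anticlockwise seen from above). Range 0 to 2.7. It stays where it is left; about 0.06 N m of friction.
- peak_grip (a point): On the knob's axis, 70 mm above the shelf, 10 mm below the top of its bar grip: an upright steel bar 50 mm long, 12 mm wide, 24 mm high on a 56 mm disc (disc top 56 mm above the shelf). Turns with the knob: point x runs along the bar towards the pointer, z up; at joint 0 its x is the indicator's x.
- shackle: Bystander among the samples: dark steel U-shackle with its pin, about 63 x 72 x 12 mm; it has no twin in the carrier. Origin at its centre, 6 mm up.
- gate_clip: Bystander: red plastic gate clip, about 82 x 46 x 10 mm, between samples and robot. Origin at its centre, 5 mm up.
- stopper: Bystander: black rubber stopper, 44 mm across at the top, 35 mm high. Origin under its centre.

How it is judged (in metres and radians):
On the way, in this order (a step that is already met when the one before it is completed fails the run):
1. all loose samples lie flat in the bays of their twins, let go, with the carrier still at the loading station (angle between the z axis of each of loose_carabiner, loose_swivel, loose_eight, loose_toggle and the z axis of bay0, either way round below 0.2 rad and z of loose_carabiner in the frame of bay0 below 0.011 m and (horizontal distance between each of loose_carabiner, seated_carabiner and bay0 below 0.06 m or horizontal distance between each of loose_carabiner, seated_carabiner and bay1 below 0.06 m or horizontal distance between each of loose_carabiner, seated_carabiner and bay2 below 0.06 m or horizontal distance between each of loose_carabiner, seated_carabiner and bay3 below 0.06 m) and z of loose_swivel in the frame of bay0 below 0.017 m and (horizontal distance between each of loose_swivel, seated_swivel and bay0 below 0.06 m or horizontal distance between each of loose_swivel, seated_swivel and bay1 below 0.06 m or horizontal distance between each of loose_swivel, seated_swivel and bay2 below 0.06 m or horizontal distance between each of loose_swivel, seated_swivel and bay3 below 0.06 m) and z of loose_eight in the frame of bay0 below 0.0115 m and (horizontal distance between each of loose_eight, seated_eight and bay0 below 0.06 m or horizontal distance between each of loose_eight, seated_eight and bay1 below 0.06 m or horizontal distance between each of loose_eight, seated_eight and bay2 below 0.06 m or horizontal distance between each of loose_eight, seated_eight and bay3 below 0.06 m) and z of loose_toggle in the frame of bay0 below 0.012 m and (horizontal distance between each of loose_toggle, seated_toggle and bay0 below 0.06 m or horizontal distance between each of loose_toggle, seated_toggle and bay1 below 0.06 m or horizontal distance between each of loose_toggle, seated_toggle and bay2 below 0.06 m or horizontal distance between each of loose_toggle, seated_toggle and bay3 below 0.06 m) and contact force between each of loose_carabiner, loose_swivel, loose_eight, loose_toggle and the fingers below 0.05 N and value of joint carrier below 0.03 m), for 0.2 s.
2. the carrier is slid home against the test-station stop (value of joint carrier above 0.094 m), for 0.2 s.
At the end, for the whole second after the job is handed in: Each loose sample lies flat (0.2 rad) and still on the floor of its twin's bay (both centres within 60 mm of the bay centre; neither raised over 6 mm); twins flat too; carrier within 6 mm of the test-station stop; peak pointer within 0.08 rad of its zero stop (angle between the z axis of each of loose_carabiner, loose_swivel, loose_eight, loose_toggle, seated_carabiner, seated_swivel, seated_eight, seated_toggle and the z axis of bay0, either way round below 0.2 rad and z of each of loose_carabiner, seated_carabiner in the frame of bay0 below 0.011 m and (horizontal distance between each of loose_carabiner, seated_carabiner and bay0 below 0.06 m or horizontal distance between each of loose_carabiner, seated_carabiner and bay1 below 0.06 m or horizontal distance between each of loose_carabiner, seated_carabiner and bay2 below 0.06 m or horizontal distance between each of loose_carabiner, seated_carabiner and bay3 below 0.06 m) and z of each of loose_swivel, seated_swivel in the frame of bay0 below 0.017 m and (horizontal distance between each of loose_swivel, seated_swivel and bay0 below 0.06 m or horizontal distance between each of loose_swivel, seated_swivel and bay1 below 0.06 m or horizontal distance between each of loose_swivel, seated_swivel and bay2 below 0.06 m or horizontal distance between each of loose_swivel, seated_swivel and bay3 below 0.06 m) and z of each of loose_eight, seated_eight in the frame of bay0 below 0.0115 m and (horizontal distance between each of loose_eight, seated_eight and bay0 below 0.06 m or horizontal distance between each of loose_eight, seated_eight and bay1 below 0.06 m or horizontal distance between each of loose_eight, seated_eight and bay2 below 0.06 m or horizontal distance between each of loose_eight, seated_eight and bay3 below 0.06 m) and z of each of loose_toggle, seated_toggle in the frame of bay0 below 0.012 m and (horizontal distance between each of loose_toggle, seated_toggle and bay0 below 0.06 m or horizontal distance between each of loose_toggle, seated_toggle and bay1 below 0.06 m or horizontal distance between each of loose_toggle, seated_toggle and bay2 below 0.06 m or horizontal distance between each of loose_toggle, seated_toggle and bay3 below 0.06 m) and linear speed of each of loose_carabiner, loose_swivel, loose_eight, loose_toggle below 0.02 m/s and value of joint carrier above 0.094 m and value of joint peak below 0.08 rad); the robot touches nothing.
It fails at once if the shackle is moved more than 35 mm (distance of shackle from where it was at the start of the episode above 0.035 m).
It fails at once if the gate clip is moved more than 35 mm (distance of gate_clip from where it was at the start of the episode above 0.035 m).
It fails at once if the stopper is moved more than 35 mm (distance of stopper from where it was at the start of the episode above 0.035 m).
Of loose_carabiner, loose_swivel, loose_eight, loose_toggle only 3 to 4 are there at a start; the rules pass over those that are not, and their reading is None.
At some moment in a run one of loose_carabiner, loose_swivel, loose_eight, loose_toggle may be knocked a few centimetres aside while the robot is not near it.
Once in a run the grip may slacken for a moment while it holds something.
It also fails if it takes over 210 s, if anything falls off the work surface, if the arm or the gripper's body presses on something with over 40 N, if the wrist force passes 120 N, or if a joint passes its speed limit or range.

## Working session

There is one attempt and no reset: what is moved stays moved. The work goes in short steps, Python scripts to look and compute and a tool call to move; the robot and the scene stay as the last step left them, time stands still between calls to the robot, and variables do not carry over. Pictures are saved under pics/ and viewed, and the job is handed in when it is done.

Besides the shell and the picture viewer there is one more tool, called after "Call:" as name(argument=value, ...), one argument or row to a line, values as JSON. apply_moves: Moves the arm, as the interface text tells. Its arguments: {"type":"object","properties":{"motion":{"type":"array","items":{"type":"number"}}},"required":["motion"]}

```bash
ls -la; mkdir -p pics; python3 - <<'E'
from workcell import manip
import cv2, numpy as np
np.set_printoptions(suppress=True,precision=4)
print(manip.state()); print(manip.tcp_to_tips)
for n in("top","side"):
    p,d=manip.read_camera(n); cv2.imwrite(f"pics/{n}0.png",p[:,:,::-1]); np.save(f"{n}0.npy",d)
    m=manip.camera_model(n); print(n,m)
E
```

```text
total 12
drwxr-xr-x  3 agent agent 4096 Dec  7 08:52 .
drwxr-xr-x 23 root  root  4096 Dec  7 08:52 ..
drwxr-xr-x  2 agent agent 4096 Dec  7 08:52 pics
{'time': 0.0, 'joints': array([ 0.9167,  0.3812,  1.2983, -0.    ,  1.4636, -0.2153]), 'qd': array([-0.0002,  0.0002, -0.0001,  0.0021, -0.0014,  0.0002]), 'joint_efforts': array([  0.0001, -44.8435, -23.1278,  -0.0002,   0.0047,  -0.0001]), 'tool_pos': array([233.5021, 497.6618, 241.6993]), 'ee_rot': array([ 0.6899,  0.1534,  0.6904, -0.1544]), 'contact_force': array([-0.1024, -0.1176,  0.0938]), 'torque': array([ 0.0224, -0.0074, -0.0422]), 'finger_gap': 85.72311512245122}
11.0
top {'K': array([[462.0906,   0.    , 321.7753],
       [  0.    , 462.0906, 245.0749],
       [  0.    ,   0.    ,   1.    ]]), 'k1': 0.02581670916561511, 'pose': array([[   0.0003,   -0.9883,    0.1524,  338.149 ],
       [  -0.9997,   -0.0038,   -0.0228,   16.0686],
       [   0.0231,   -0.1523,   -0.9881, 1097.1231],
       [   0.    ,    0.    ,    0.    ,    1.    ]])}
side {'K': array([[459.1419,   0.    , 312.3479],
       [  0.    , 459.1419, 245.4288],
       [  0.    ,   0.    ,   1.    ]]), 'k1': 0.01174803393833741, 'pose': array([[   0.8087,   -0.4221,    0.4097,   21.7733],
       [  -0.5882,   -0.5865,    0.5568, -683.0316],
       [   0.0053,   -0.6913,   -0.7226,  962.1463],
       [   0.    ,    0.    ,    0.    ,    1.    ]])}
```

View pics/top0.png

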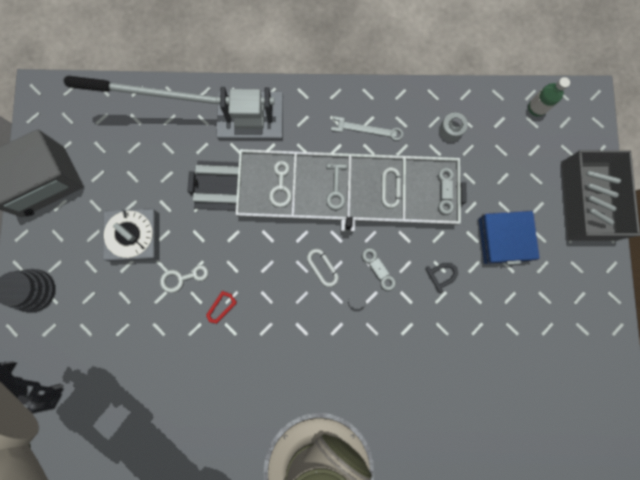

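View pics/side0.png

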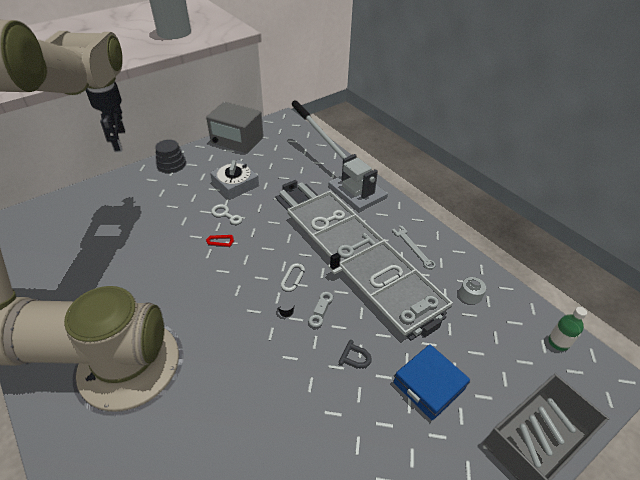

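Top view: the carrier bays run from +y (left) to -y. They hold the eight (~280,183), toggle (337,187), carabiner (392,187) and swivel (447,190). The loose pieces are the eight (~183,278), carabiner (322,266) and swivel (379,269), with no loose toggle. The indicator is at (130,233), the gate clip at (222,307), the stopper at (357,303) and the shackle at (442,275). I'll measure these next.

```bash
cat > h.py <<'E'
from workcell import manip
import cv2, numpy as np
from scipy.spatial.transform import Rotation as R
np.set_printoptions(suppress=True,precision=4)
def ray(n,uv):
    m=manip.camera_model(n);K=m["K"];T=m["pose"]
    uv=np.atleast_2d(np.asarray(uv,float))
    d=np.c_[(uv[:,0]-K[0,2])/K[0,0],(uv[:,1]-K[1,2])/K[1,1]]
    # undistort: solve d = s(1+k1 r^2)
    s=d.copy()
    for _ in range(10): s=d/(1+m["k1"]*(s**2).sum(1,keepdims=True))
    v=np.c_[s,np.ones(len(s))]@T[:3,:3].T
    return T[:3,3],v
def onplane(n,uv,z):
    o,v=ray(n,uv); t=(z-o[2])/v[:,2]; return (o+v*t[:,None])[:,:2]
def proj(n,P):
    m=manip.camera_model(n);K=m["K"];T=m["pose"]
    q=(np.atleast_2d(P)-T[:3,3])@T[:3,:3]; s=q[:,:2]/q[:,2:]
    s=s*(1+m["k1"]*(s**2).sum(1,keepdims=True)); return s*[K[0,0],K[1,1]]+K[:2,2]
def ortho(n,img,x0,x1,y0,y1,z,mmpp=1.0):
    """rectified overhead map at height z: rows from x1 (up) down, cols from y1 (left) to y0"""
    xs=np.arange(x1,x0,-mmpp); ys=np.arange(y1,y0,-mmpp)
    X,Y=np.meshgrid(xs,ys,indexing='ij')
    p=proj(n,np.c_[X.ravel(),Y.ravel(),np.full(X.size,z)]).reshape(*X.shape,2).astype(np.float32)
    return cv2.remap(img,p[...,0],p[...,1],cv2.INTER_CUBIC)
def grab(n,name):
    p,d=manip.read_camera(n); b=np.ascontiguousarray(p[:,:,::-1]); cv2.imwrite(f"pics/{name}.png",b); return b,d
def tool():
    s=manip.state(); q=s["ee_rot"]; return s["tool_pos"],R.from_quat([q[1],q[2],q[3],q[0]])
E
python3 - <<'E'
from h import *
t=cv2.imread("pics/top0.png"); s=cv2.imread("pics/side0.png")
# overview of loose items, z=5
o=ortho("top",t,180,450,-250,450,5); cv2.imwrite("pics/ot.png",o)
o2=ortho("side",s,180,450,-250,450,5); cv2.imwrite("pics/os.png",o2)
cv2.imwrite("pics/both.png",cv2.resize(np.vstack([o,o2]),None,fx=1.1,fy=1.1))
E
```

```text
(no output)
```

View pics/both.png

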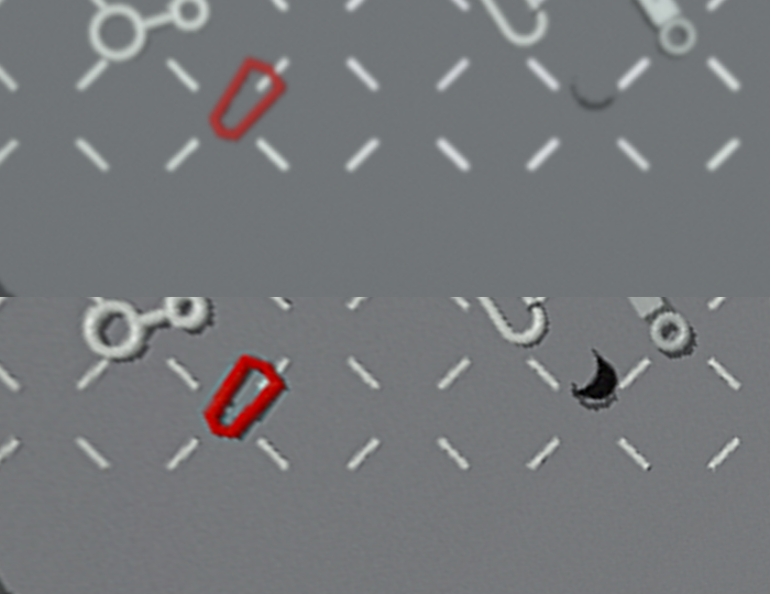

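The two views agree once rectified, so I'll measure the pieces by segmentation in rectified maps.

```bash
cat > seg.py <<'E'
from h import *
def mask_depth(n,d,hmin,hmax,x0,x1,y0,y1):
    v,u=np.nonzero(d>0); uv=np.c_[u,v]
    o,r=ray(n,uv); m=manip.camera_model(n)
    f=m["pose"][:3,2]; P=o+r*d[v,u][:,None]
    k=(P[:,2]>hmin)&(P[:,2]<hmax)&(P[:,0]>x0)&(P[:,0]<x1)&(P[:,1]>y0)&(P[:,1]<y1)
    M=np.zeros(d.shape,np.uint8); M[v[k],u[k]]=255
    Z=np.full(d.shape,np.nan); Z[v,u]=P[:,2]
    return M,Z
E
python3 - <<'E'
from seg import *
t=cv2.imread("pics/top0.png"); d=np.load("top0.npy")
M,Z=mask_depth("top",d,-500,500,100,900,-500,500)
print(np.nanpercentile(Z[240:340,150:480],[1,5,50,95,99]))
M,Z=mask_depth("top",d,4,14,330,530,-250,450)
n,l,st,c=cv2.connectedComponentsWithStats(M)
for i in range(1,n):
    if st[i,4]>40: print(st[i],c[i],onplane("top",c[i],6))
o=ortho("top",t,350,720,-300,420,5); cv2.imwrite("pics/o1.png",o)
o=ortho("top",t,500,720,-300,230,32,0.67); cv2.imwrite("pics/o2.png",o)
E
```

```text
[-5.1524 -3.7431 -0.2224  8.5039 19.422 ]
[307 249  31  38 375] [322.0027 267.688 ] [[452.1694  -9.6317]]
[160 265  48  28 470] [182.5809 277.9234] [[427.3411 316.967 ]]
[206 291  31  30 310] [220.8484 305.8839] [[362.3649 225.7843]]
```

View pics/o1.png

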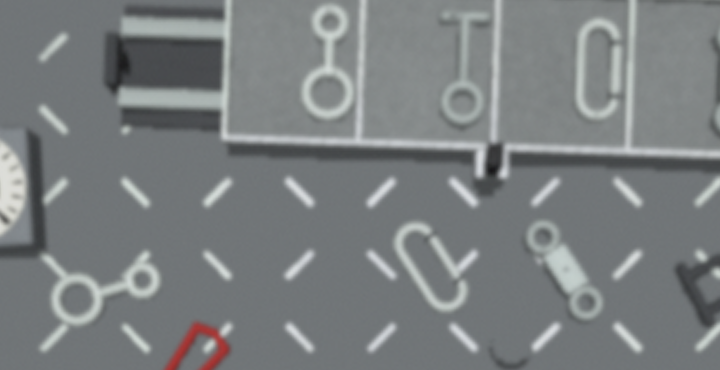

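View pics/o2.png

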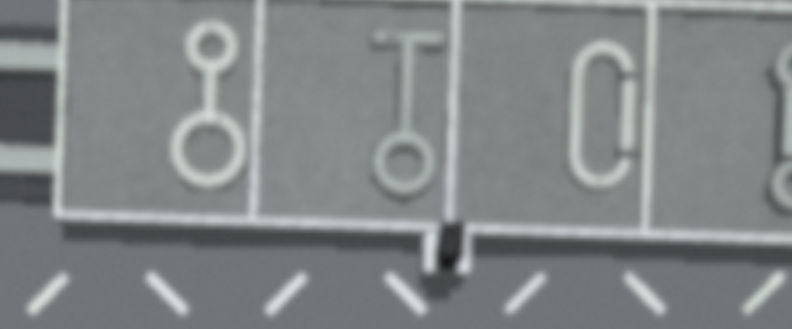

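```bash
cat > zoom.py <<'E'
from h import *
def zoom(cam,img,x0,x1,y0,y1,z,mm,out,step=20):
    o=ortho(cam,img,x0,x1,y0,y1,z,mm)
    for x in range(int(np.ceil(x0/step)*step),x1,step):
        r=int((x1-x)/mm); cv2.line(o,(0,r),(o.shape[1],r),(0,200,255),1); cv2.putText(o,str(x),(2,r-2),0,.4,(0,255,0),1)
    for y in range(int(np.ceil(y0/step)*step),y1,step):
        c=int((y1-y)/mm); cv2.line(o,(c,0),(c,o.shape[0]),(0,200,255),1); cv2.putText(o,str(y),(c+2,10),0,.4,(0,255,0),1)
    cv2.imwrite(out,o)
E
python3 - <<'E'
from zoom import *
t=cv2.imread("pics/top0.png"); s=cv2.imread("pics/side0.png")
zoom("top",t,390,510,-120,60,7,.25,"pics/z1.png")
zoom("side",s,390,510,-120,60,7,.25,"pics/z1s.png")
zoom("top",t,380,480,250,400,6,.25,"pics/z2.png")
zoom("side",s,380,480,250,400,6,.25,"pics/z2s.png")
cv2.imwrite("pics/z2b.png",np.vstack([cv2.resize(cv2.imread(f"pics/{a}.png"),None,fx=.75,fy=.75) for a in("z2","z2s")]))
E
```

```text
(no output)
```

View pics/z1.png

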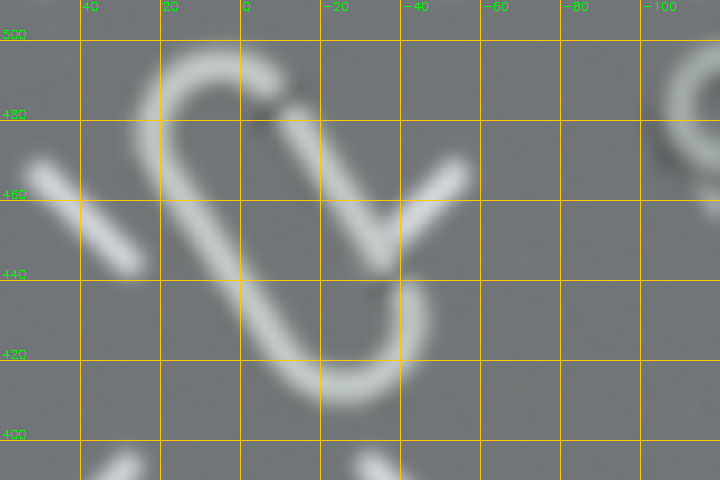

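View pics/z1s.png

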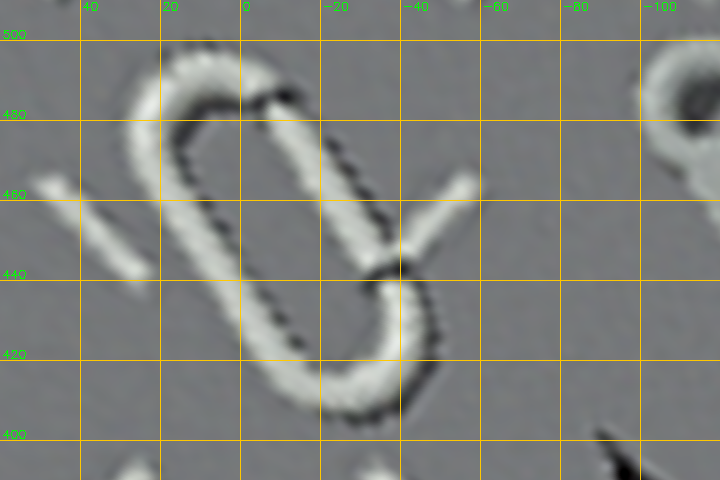

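View pics/z2b.png

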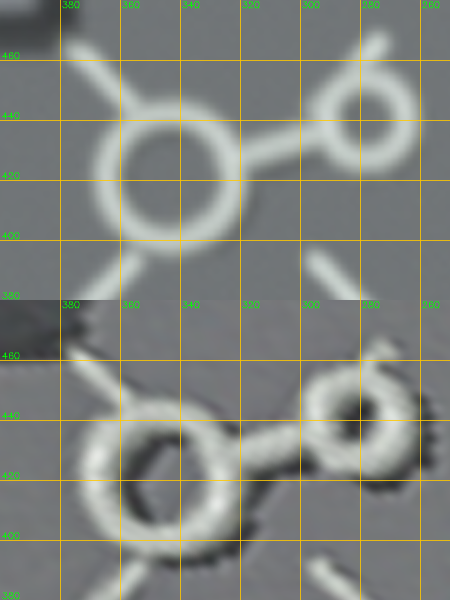

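```bash
python3 - <<'E'
from zoom import *
t=cv2.imread("pics/top0.png"); s=cv2.imread("pics/side0.png")
zoom("top",t,390,510,-200,-60,15,.25,"pics/z3.png")
zoom("side",s,390,510,-200,-60,15,.25,"pics/z3s.png")
cv2.imwrite("pics/z3b.png",np.hstack([cv2.resize(cv2.imread(f"pics/{a}.png"),None,fx=.7,fy=.7) for a in("z3","z3s")]))
zoom("top",t,490,700,-320,-40,42,.4,"pics/z4.png")
zoom("top",t,490,700,-60,220,42,.4,"pics/z5.png")
zoom("top",t,420,580,340,500,56,.3,"pics/z6.png")
zoom("side",s,420,580,340,500,56,.3,"pics/z6s.png")
cv2.imwrite("pics/z6b.png",np.hstack([cv2.resize(cv2.imread(f"pics/{a}.png"),None,fx=.75,fy=.75) for a in("z6","z6s")]))
E
```

```text
(no output)
```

View pics/z3b.png

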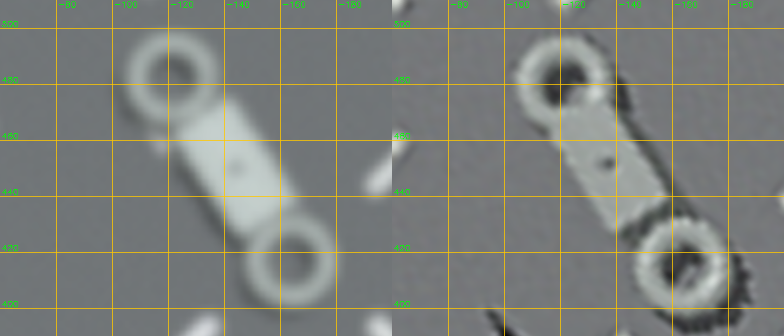

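View pics/z4.png

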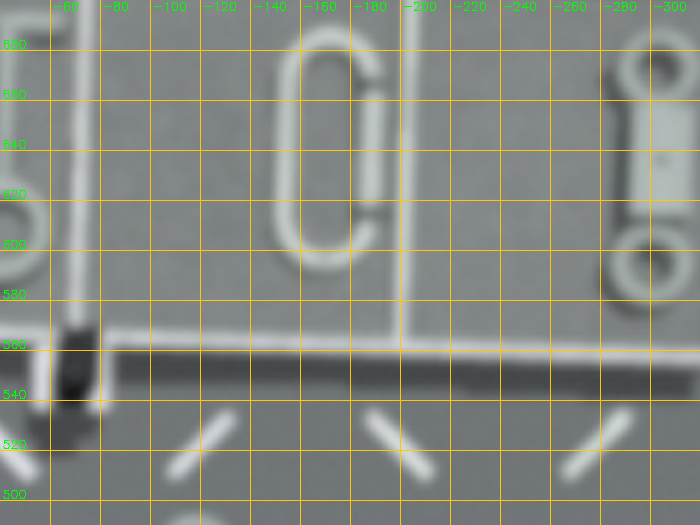

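View pics/z5.png

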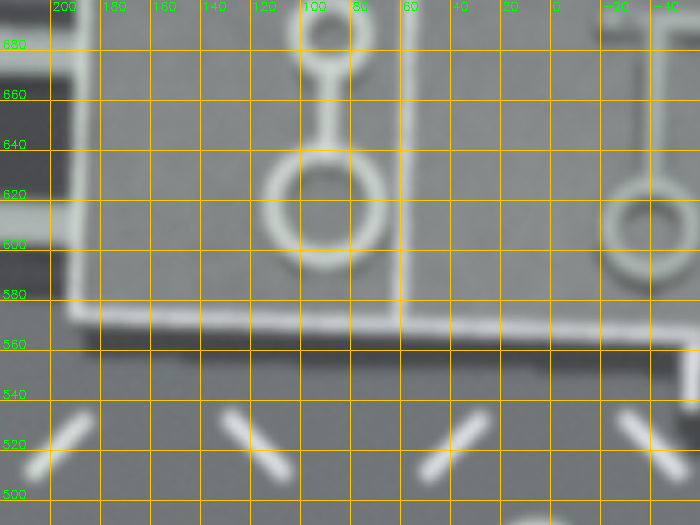

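View pics/z6b.png

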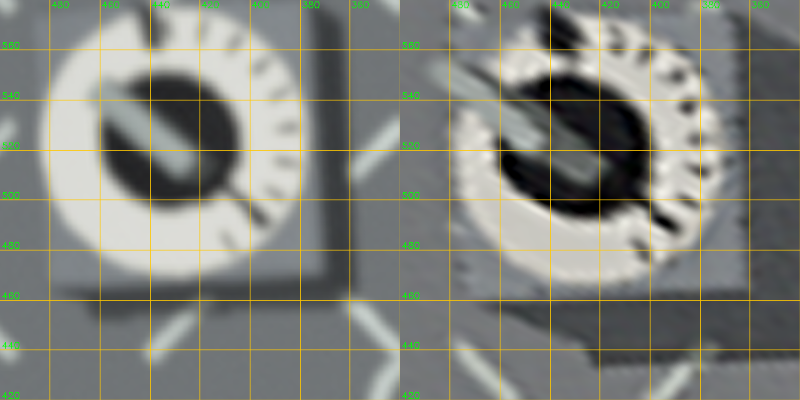

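The rectified views give these positions (x, y in mm; yaw in rad):

| Item | Position | Yaw |
|---|---|---|
| Carabiner | (453.5, -10) | 0.55 |
| Swivel | (449, -142.5) | 0.59 |
| Eight, waist | (432.5, 308) | -1.27 |
| Rail | tray centre ≈ (643, -73) | -0.036 |
| Knob axis | ≈ (524, 434) | pointer at ≈ -2.26, so peak ≈ 2.26 |

Next is a planning helper that prints the shift and turn.

```bash
cat > plan.py <<'E'
from h import *
import sys
def plan(x,y,z,phi):
    p,r=tool(); s=manip.state(); a=r.as_matrix()
    cur=np.arctan2(a[1,1],a[0,1])
    for k in (-2,-1,0,1,2):
        ph=phi+k*np.pi; d=ph-cur
        if abs(d)>3.2: continue
        Yt=np.array([np.cos(ph),np.sin(ph),0]); X=np.array([0,0,-1.]); T=np.c_[X,Yt,np.cross(X,Yt)]
        rv=(r.inv()*R.from_matrix(T)).as_rotvec(); sh=r.inv().apply(np.array([x,y,z])-p)/1000
        dq1=np.arctan2(y,x)-np.arctan2(p[1],p[0])
        print("phi %.3f turn %.3f q6->%.2f"%(ph,d,s["joints"][5]-(d-dq1)),"shift",sh.round(4),"rv",rv.round(3))
    print("cur pos",p.round(1),"yaw %.3f"%cur,"gap %.1f"%s["finger_gap"],"q",s["joints"].round(2),"F",s["contact_force"].round(1),"t",s["time"])
if __name__=="__main__": plan(*map(float,sys.argv[1:5]))
E
python3 plan.py 432.5 308 120 0.30
```

```text
phi 0.300 turn -0.832 q6->0.10 shift [ 0.1218 -0.087   0.2608] rv [0.832 0.    0.001]
phi 3.442 turn 2.310 q6->-3.04 shift [ 0.1218 -0.087   0.2608] rv [-2.31  -0.002  0.   ]
cur pos [233.5 497.7 241.8] yaw 1.132 gap 85.5 q [ 0.92  0.38  1.3   0.    1.46 -0.22] F [ 0.1 -0.3 -0.9] t 0.1
```

Call:
apply_moves(
  motion=[0.5,0.122,-0.087,0.261,0.83,0,0,0.5,0.122,-0.087,0.261,0.83,0,0,0.5,0.122,-0.087,0.261,0.83,0,0,0.5,0.122,-0.087,0.261,0.83,0,0,0.5,0.122,-0.087,0.261,0.83,0,0,0.5,0.122,-0.087,0.261,0.83,0,0,0.5,0.122,-0.087,0.261,0.83,0,0,0.5,0.122,-0.087,0.261,0.83,0,0,0.5,0.122,-0.087,0.261,0.83,0,0,0.5,0.122,-0.087,0.261,0.83,0,0,0.5,0.122,-0.087,0.261,0.83,0,0,0.5,0.122,-0.087,0.261,0.83,0,0],
)

```text
time: 1.3
tool_pos: [432.3, 308.5, 120.2]
ee_rot: [0.57, 0.418, 0.57, -0.419]
contact_force: [0.0, -0.6, -0.4]
finger_gap: 42.5
```

```bash
python3 plan.py 432.5 308 14 0.30; python3 - <<'E'
from h import *
b,_=grab("side","s1")
p,r=tool(); print(proj("side",[p,[432,308,6]]))
u,v=map(int,proj("side",[432,308,30])[0])
cv2.imwrite("pics/s1c.png",cv2.resize(b[v-70:v+70,u-90:u+90],None,fx=4,fy=4,interpolation=cv2.INTER_CUBIC))
E
```

```text
phi -2.842 turn -3.145 q6->3.24 shift [0.1062 0.0001 0.0005] rv [-3.138 -0.001  0.001]
phi 0.300 turn -0.003 q6->0.10 shift [0.1062 0.0001 0.0005] rv [0.003 0.001 0.   ]
phi 3.442 turn 3.138 q6->-3.05 shift [0.1062 0.0001 0.0005] rv [-3.138 -0.001  0.001]
cur pos [432.3 308.5 120.2] yaw 0.303 gap 42.5 q [ 0.4   0.47  1.54 -0.    1.13  0.09] F [ 0.  -0.6 -0.4] t 1.3
[[223.992  185.7148]
 [228.9173 215.0007]]
```

View pics/s1c.png

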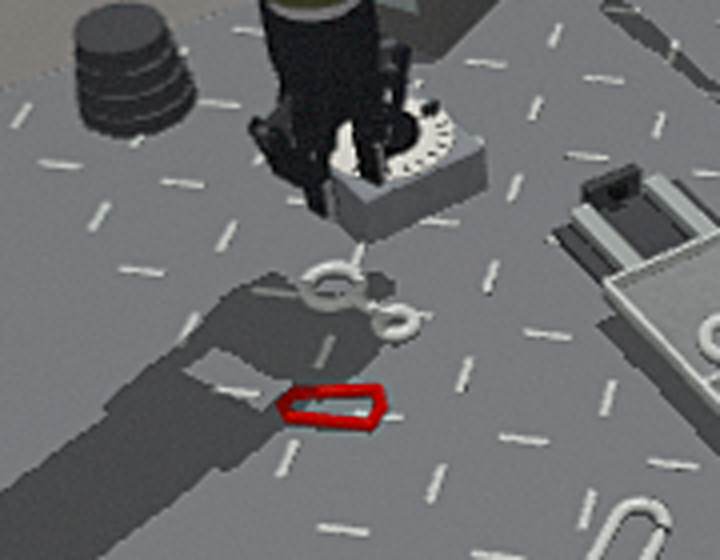

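The gripper is over the eight and nothing is disturbed. I'll descend and close on the waist.

Call:
apply_moves(
  motion=[0.5,0.05,0,0,0,0,0,0.5,0.09,0,0,0,0,0,0.5,0.106,0,0,0,0,0,0.5,0.106,0,0,0,0,0,0.5,0.106,0,0,0,0,0,0,0.106,0,0,0,0,0,0,0.106,0,0,0,0,0,0,0.106,0,0,0,0,0,0,0.106,0,0,0,0,0,0,0.106,0,0,0,0,0,0,0.106,0,0,0,0,0],
)

```text
time: 2.45
tool_pos: [432.9, 308.6, 15.4]
ee_rot: [0.57, 0.419, 0.569, -0.418]
contact_force: [-0.9, -0.3, 5.6]
finger_gap: 7.8
```

```bash
python3 plan.py 658 152 100 1.535; python3 -c "
from h import *
b,_=grab('side','s2'); cv2.imwrite('pics/s2c.png',cv2.resize(b[130:270,140:320],None,fx=4,fy=4,interpolation=cv2.INTER_CUBIC))"
```

```text
phi -1.607 turn -1.910 q6->1.61 shift [-0.0842  0.1682  0.2166] rv [ 1.91  -0.001 -0.002]
phi 1.535 turn 1.232 q6->-1.53 shift [-0.0842  0.1682  0.2166] rv [-1.232  0.002 -0.001]
cur pos [432.9 308.6  15.4] yaw 0.303 gap 7.8 q [ 0.4   0.63  1.64 -0.    0.87  0.09] F [-0.9 -0.3  5.6] t 2.45
```

View pics/s2c.png

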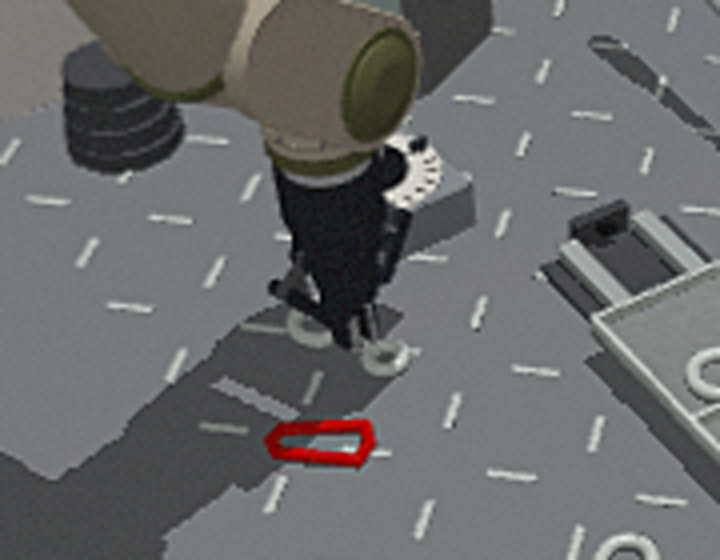

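Call:
apply_moves(
  motion=[0,-0.01,0,0,0,0,0,0,-0.03,0,0,0,0,0,0,-0.05,0,0,0,0,0,0,-0.06,0,0,0,0,0,0,-0.06,0,0,0,0,0],
)

```text
time: 3.0
tool_pos: [433.3, 308.8, 76.9]
ee_rot: [0.571, 0.42, 0.569, -0.417]
contact_force: [0.5, 0.4, -1.9]
finger_gap: 7.7
```

```bash
python3 plan.py 658 152 100 1.535; python3 -c "
from h import *
b,_=grab('side','s3'); cv2.imwrite('pics/s3c.png',cv2.resize(b[130:270,140:320],None,fx=4,fy=4,interpolation=cv2.INTER_CUBIC))"
```

```text
phi -1.607 turn -1.910 q6->1.61 shift [-0.0222  0.1677  0.2167] rv [ 1.91  -0.005 -0.003]
phi 1.535 turn 1.232 q6->-1.53 shift [-0.0222  0.1677  0.2167] rv [-1.232  0.003 -0.004]
cur pos [433.3 308.8  76.9] yaw 0.303 gap 7.7 q [ 0.4   0.53  1.59 -0.    1.02  0.09] F [ 0.5  0.4 -1.9] t 3.0
```

View pics/s3c.png

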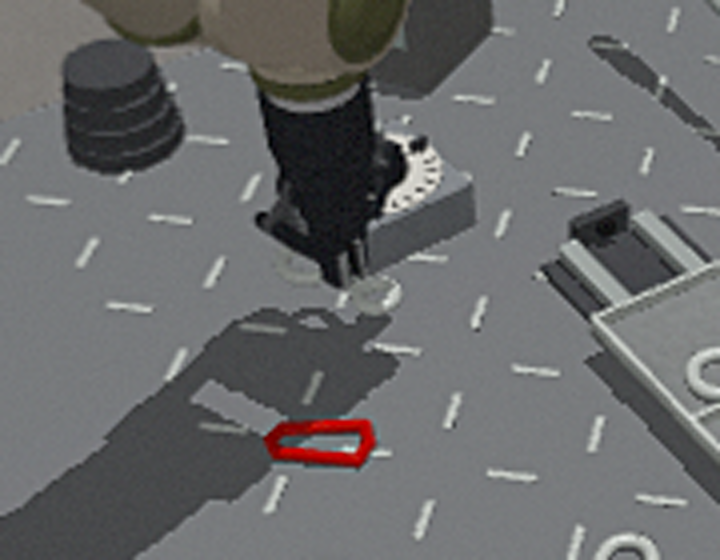

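The eight is held and hanging level. Next I'll carry it to above bay 3.

Call:
apply_moves(
  motion=[0,-0.025,0,0,0,0,0,0,-0.025,0.02,0.026,-0.12,0,0,0,-0.025,0.04,0.05,-0.26,0,0,0,-0.025,0.06,0.078,-0.4,0,0,0,-0.025,0.08,0.104,-0.54,0,0,0,-0.025,0.1,0.13,-0.68,0,0,0,-0.025,0.12,0.156,-0.82,0,0,0,-0.025,0.14,0.182,-0.96,0,0,0,-0.025,0.155,0.2,-1.1,0,0,0,-0.025,0.165,0.212,-1.2,0,0,0,-0.025,0.168,0.217,-1.23,0,0,0,-0.025,0.168,0.217,-1.23,0,0,0,-0.025,0.168,0.217,-1.23,0,0],
)

```text
time: 4.35
tool_pos: [657.3, 151.8, 100.3]
ee_rot: [0.707, 0.014, 0.707, -0.013]
contact_force: [0.8, -0.6, -1.9]
finger_gap: 7.7
```

```bash
python3 plan.py 659 151.7 47 1.535; python3 - <<'E'
from zoom import *
b,_=grab('top','t4'); zoom("top",b,560,740,40,240,80,.3,"pics/t4z.png")
b,_=grab('side','s4'); cv2.imwrite('pics/s4c.png',cv2.resize(b[100:270,240:440],None,fx=3,fy=3,interpolation=cv2.INTER_CUBIC))
E
```

```text
phi -1.607 turn -3.139 q6->1.66 shift [ 0.0533 -0.      0.0016] rv [ 3.139 -0.001 -0.001]
phi 1.535 turn 0.003 q6->-1.48 shift [ 0.0533 -0.      0.0016] rv [-0.003  0.001 -0.001]
phi 4.677 turn 3.144 q6->-4.63 shift [ 0.0533 -0.      0.0016] rv [ 3.139 -0.001 -0.001]
cur pos [657.3 151.8 100.3] yaw 1.532 gap 7.7 q [ 0.05  0.71  1.12  0.    1.31 -1.48] F [ 0.8 -0.6 -1.9] t 4.35
```

View pics/t4z.png

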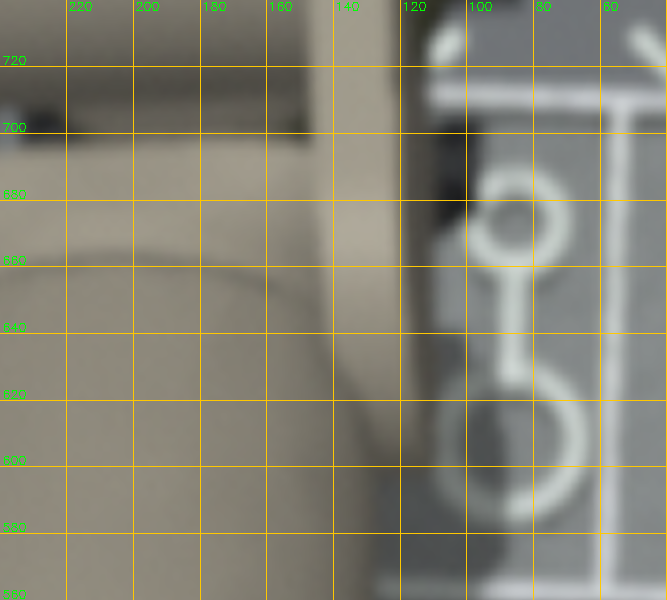

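View pics/s4c.png

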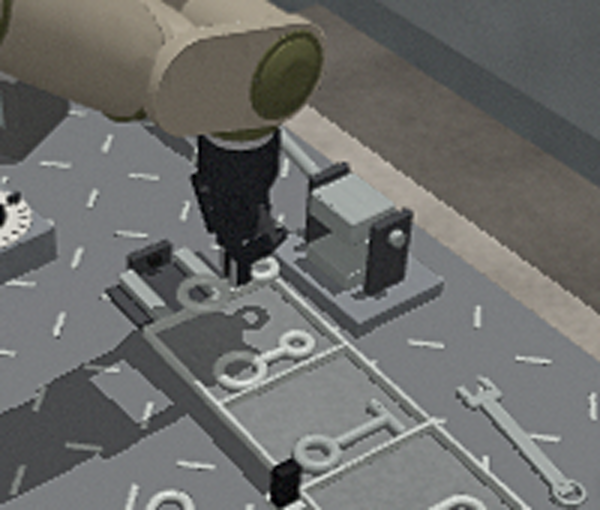

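```bash
python3 -c "
from h import *
print(onplane('side',[[307.3,197.7],[240+265/3,100+268/3]],90))"
```

```text
[[617.7081 153.4925]
 [690.8386 148.0872]]
```

The held eight projects to the expected spot, with ring centres at (618,153) and (691,148). I'll lower it and release to a small opening.

Call:
apply_moves(
  motion=[0,0.03,0,0.001,0,0,0,0,0.045,0,0.001,0,0,0,0,0.051,0,0.001,0,0,0,0,0.054,0,0.001,0,0,0,0,0.054,0,0.001,0,0,0,0,0.054,0,0.001,0,0,0,0.26,0.054,0,0.001,0,0,0,0.26,0.054,0,0.001,0,0,0,0.26,0.054,0,0.001,0,0,0,0.26,0.054,0,0.001,0,0,0,0.26,0.03,0,0.001,0,0,0,0.26,0,0,0.001,0,0,0,0.26,-0.04,0,0.001,0,0,0,0.26,-0.08,0,0.001,0,0,0,0.26,-0.08,0,0.001,0,0,0],
)

```text
time: 5.95
tool_pos: [660.2, 152.1, 187.5]
ee_rot: [0.712, 0.014, 0.702, -0.013]
contact_force: [-0.5, 0.3, 0.1]
finger_gap: 22.1
```

```bash
python3 - <<'E'
from zoom import *
b,_=grab('side','s5'); cv2.imwrite('pics/s5c.png',cv2.resize(b[100:270,240:440],None,fx=3,fy=3,interpolation=cv2.INTER_CUBIC))
E
python3 plan.py 440 -100 200 -0.45
```

```text
phi -0.450 turn -1.983 q6->0.05 shift [-0.0179 -0.2601 -0.2093] rv [ 1.983  0.004 -0.009]
phi 2.692 turn 1.159 q6->-3.09 shift [-0.0179 -0.2601 -0.2093] rv [-1.159  0.008  0.004]
cur pos [659.1 152.1 184.1] yaw 1.533 gap 22.2 q [ 0.05  0.64  1.    0.    1.49 -1.48] F [-0.1  0.9 -1.7] t 6.0
```

View pics/s5c.png

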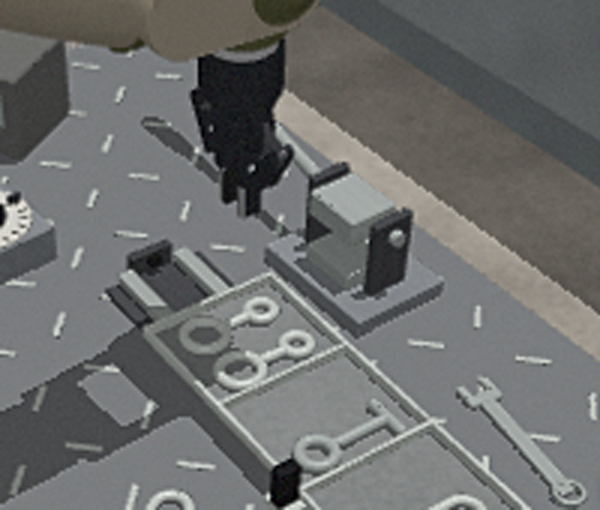

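The eight lies flat in bay 3 beside its twin. Now the knob: I'll refine the bar pose at its top height.

```bash
python3 - <<'E'
from zoom import *
t=cv2.imread("pics/top0.png"); s=cv2.imread("pics/side0.png")
zoom("top",t,460,580,370,490,80,.3,"pics/a.png",10)
zoom("side",s,460,580,370,490,80,.3,"pics/b.png",10)
cv2.imwrite("pics/z80.png",np.hstack([cv2.imread(f"pics/{a}.png") for a in("a","b")]))
E
python3 plan.py 523.5 434.5 120 -0.69
```

```text
phi -0.690 turn -2.223 q6->1.21 shift [ 0.0632  0.277  -0.1467] rv [ 2.223  0.003 -0.009]
phi 2.452 turn 0.919 q6->-1.93 shift [ 0.0632  0.277  -0.1467] rv [-0.919  0.008  0.003]
cur pos [659.1 152.1 184.1] yaw 1.533 gap 22.2 q [ 0.05  0.64  1.    0.    1.49 -1.48] F [-0.1  0.9 -1.7] t 6.0
```

View pics/z80.png

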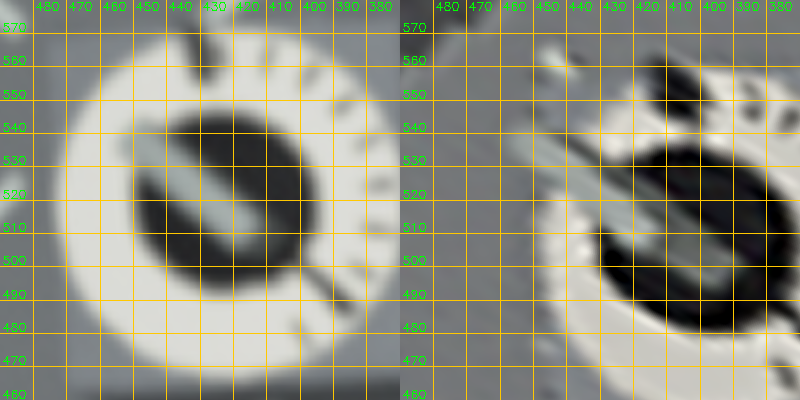

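The bar's centre is at about (524.5, 436), at 0.89 rad. I'll move above it.

Call:
apply_moves(
  motion=[0.5,0,0.03,-0.015,0.14,0,0,0.5,0.01,0.06,-0.03,0.29,0,0,0.5,0.02,0.1,-0.05,0.44,0,0,0.5,0.04,0.14,-0.07,0.59,0,0,0.5,0.05,0.18,-0.09,0.74,0,0,0.5,0.06,0.22,-0.11,0.88,0,0,0.5,0.063,0.26,-0.13,1.02,0,0,0.5,0.063,0.278,-0.146,1.16,0,0,0.5,0.063,0.278,-0.146,1.3,0,0,0.5,0.063,0.278,-0.146,1.45,0,0,0.5,0.063,0.278,-0.146,1.6,0,0,0.5,0.063,0.278,-0.146,1.75,0,0,0.5,0.063,0.278,-0.146,1.9,0,0,0.5,0.063,0.278,-0.146,2.05,0,0,0.5,0.063,0.278,-0.146,2.2,0,-0.01,0.5,0.063,0.278,-0.146,2.21,0,-0.01,0.5,0.063,0.278,-0.146,2.21,0,-0.01],
)

```text
time: 7.7
tool_pos: [524.0, 435.2, 119.2]
ee_rot: [-0.308, -0.636, -0.306, 0.638]
contact_force: [0.2, -1.1, 0.3]
finger_gap: 42.6
```

```bash
python3 plan.py 524.5 436 71 -0.68
```

```text
phi -3.822 turn -3.148 q6->4.34 shift [ 0.0482 -0.0002 -0.0011] rv [-3.135  0.002  0.005]
phi -0.680 turn -0.006 q6->1.20 shift [ 0.0482 -0.0002 -0.0011] rv [ 0.006  0.003 -0.002]
phi 2.462 turn 3.135 q6->-1.94 shift [ 0.0482 -0.0002 -0.0011] rv [-3.135  0.002  0.005]
cur pos [524.  435.2 119.2] yaw -0.674 gap 42.6 q [ 0.52  0.71  1.07 -0.    1.37  1.19] F [ 0.2 -1.1  0.3] t 7.7
```

Call:
apply_moves(
  motion=[0.5,0.03,0,-0.001,0,0,0,0.5,0.048,0,-0.001,0,0,0,0.5,0.048,0,-0.001,0,0,0,0.5,0.048,0,-0.001,0,0,0,0,0.048,0,-0.001,0,0,0,0,0.048,0,-0.001,0,0,0,0,0.048,0,-0.001,0,0,0,0,0.048,0,-0.001,0,0,0,0,0.048,0,-0.001,0,0,0,0,0.048,0,-0.001,0,0,0],
)

```text
time: 8.7
tool_pos: [525.3, 435.9, 72.7]
ee_rot: [0.308, 0.637, 0.306, -0.637]
contact_force: [1.5, -3.1, 5.7]
finger_gap: 10.9
```

```bash
python3 plan.py 524.5 436 71 -0.68
```

```text
phi -3.822 turn -3.148 q6->4.34 shift [ 0.0017 -0.0007  0.0004] rv [-3.135  0.005  0.001]
phi -0.680 turn -0.006 q6->1.20 shift [ 0.0017 -0.0007  0.0004] rv [ 0.006  0.001 -0.003]
phi 2.462 turn 3.135 q6->-1.94 shift [ 0.0017 -0.0007  0.0004] rv [-3.135  0.005  0.001]
cur pos [525.3 435.9  72.7] yaw -0.674 gap 10.9 q [ 0.52  0.75  1.12 -0.    1.27  1.2 ] F [ 1.5 -3.1  5.7] t 8.7
```

The bar is gripped. I'll turn it anticlockwise, which is negative about tool x.

Call:
apply_moves(
  motion=[0,0,0,0,-0.14,0,0,0,0,0,0,-0.28,0,0,0,0,0,0,-0.42,0,0,0,0,0,0,-0.56,0,0,0,0,0,0,-0.7,0,0,0,0,0,0,-0.84,0,0,0,0,0,0,-0.98,0,0,0,0,0,0,-1.12,0,0,0,0,0,0,-1.26,0,0,0,0,0,0,-1.4,0,0,0,0,0,0,-1.54,0,0,0,0,0,0,-1.68,0,0,0,0,0,0,-1.82,0,0,0,0,0,0,-1.96,0,0,0,0,0,0,-2.06,0,0,0,0,0,0,-2.06,0,0],
)

```text
time: 10.3
tool_pos: [526.1, 436.1, 72.7]
ee_rot: [0.706, 0.064, 0.703, -0.065]
contact_force: [5.0, 1.8, -3.3]
finger_gap: 10.3
```

```bash
python3 plan.py 524.5 436 71 1.57; python3 - <<'E'
from zoom import *
print(manip.state()["torque"])
b,_=grab('side','s6'); cv2.imwrite('pics/s6c.png',cv2.resize(b[100:230,170:300],None,fx=4,fy=4,interpolation=cv2.INTER_CUBIC))
E
```

```text
phi -1.572 turn -2.959 q6->2.09 shift [ 0.0017 -0.0004 -0.0016] rv [ 2.959  0.002 -0.006]
phi 1.570 turn 0.183 q6->-1.05 shift [ 0.0017 -0.0004 -0.0016] rv [-0.183  0.004  0.001]
cur pos [526.1 436.1  72.7] yaw 1.387 gap 10.3 q [ 0.52  0.75  1.12 -0.    1.27 -0.87] F [ 5.   1.8 -3.3] t 10.3
[ 0.3053 -0.8727  0.0711]
```

View pics/s6c.png

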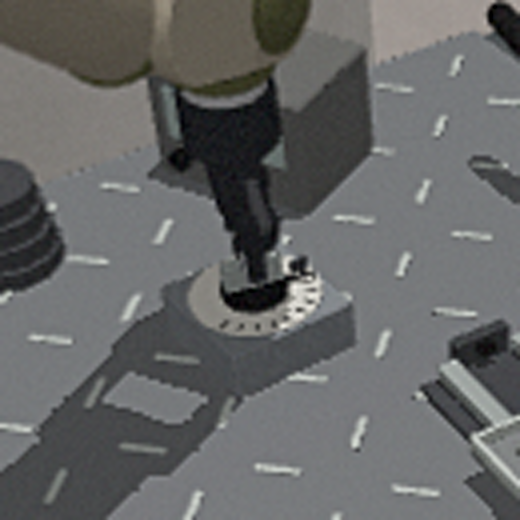

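Call:
apply_moves(
  motion=[0,0,0,0,-0.05,0,0,0,0,0,0,-0.1,0,0,0,0,0,0,-0.15,0,0,0,0,0,0,-0.15,0,0],
)

```text
time: 10.75
tool_pos: [526.2, 436.2, 72.7]
ee_rot: [0.708, 0.013, 0.706, -0.014]
contact_force: [2.7, 0.2, -1.6]
finger_gap: 10.7
```

```bash
python3 -c "
from h import *
print(manip.state()['torque'])"; python3 plan.py 524.5 436 71 1.57
```

```text
[ 0.1396 -0.3222  0.1161]
phi -1.572 turn -3.105 q6->2.09 shift [ 0.0017 -0.0003 -0.0017] rv [ 3.105  0.002 -0.006]
phi 1.570 turn 0.037 q6->-1.05 shift [ 0.0017 -0.0003 -0.0017] rv [-0.037  0.004  0.001]
phi 4.712 turn 3.179 q6->-4.19 shift [ 0.0017 -0.0003 -0.0017] rv [ 3.105  0.002 -0.006]
cur pos [526.2 436.2  72.7] yaw 1.533 gap 10.7 q [ 0.52  0.75  1.12 -0.    1.27 -1.01] F [ 2.7  0.2 -1.6] t 10.75
```

Call:
apply_moves(
  motion=[0,0,0,0,-0.03,0,0,0,0,0,0,-0.06,0,0,0,0,0,0,-0.09,0,0,0,0,0,0,-0.09,0,0],
)

```text
time: 11.15
tool_pos: [526.2, 436.2, 72.7]
ee_rot: [0.708, -0.019, 0.705, 0.018]
contact_force: [1.9, -0.0, -1.3]
finger_gap: 10.6
```

```bash
python3 -c "
from h import *
print(manip.state()['torque'])"; python3 plan.py 524.5 436 71 1.57
```

```text
[ 0.1621 -0.3047  0.1137]
phi -1.572 turn -3.196 q6->2.09 shift [ 0.0017 -0.0001 -0.0017] rv [-3.088 -0.002  0.006]
phi 1.570 turn -0.054 q6->-1.05 shift [ 0.0017 -0.0001 -0.0017] rv [0.054 0.004 0.001]
phi 4.712 turn 3.088 q6->-4.19 shift [ 0.0017 -0.0001 -0.0017] rv [-3.088 -0.002  0.006]
cur pos [526.2 436.2  72.7] yaw 1.624 gap 10.6 q [ 0.52  0.75  1.12 -0.    1.27 -1.1 ] F [ 1.9 -0.  -1.3] t 11.15
```

Call:
apply_moves(
  motion=[0,0,0,0,-0.03,0,0,0,0,0,0,-0.06,0,0,0,0,0,0,-0.06,0,0],
)

```text
time: 11.45
tool_pos: [526.2, 436.3, 72.7]
ee_rot: [0.707, -0.04, 0.705, 0.039]
contact_force: [1.3, 1.0, -1.3]
finger_gap: 10.6
```

```bash
python3 -c "
from h import *
print(manip.state()['torque'])
b,_=grab('side','s7'); cv2.imwrite('pics/s7c.png',cv2.resize(b[140:210,190:280],None,fx=7,fy=7,interpolation=cv2.INTER_CUBIC))"; python3 plan.py 524.5 436 71 1.57
```

```text
[ 0.1789 -0.2688 -0.9941]
phi 1.570 turn -0.113 q6->-1.05 shift [ 0.0017 -0.0001 -0.0017] rv [0.113 0.004 0.001]
phi 4.712 turn 3.029 q6->-4.19 shift [ 0.0017 -0.0001 -0.0017] rv [-3.029 -0.001  0.006]
cur pos [526.2 436.3  72.8] yaw 1.683 gap 10.5 q [ 0.52  0.75  1.12 -0.    1.27 -1.16] F [ 1.9  0.3 -1.1] t 11.5
```

View pics/s7c.png

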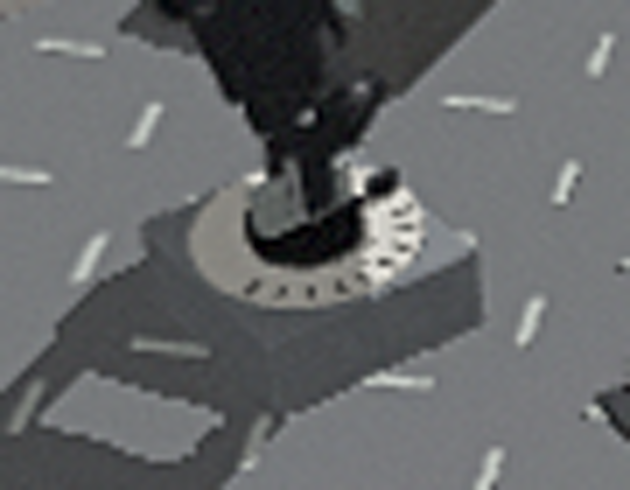

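The torque about z jumped from 0.11 to -0.99 N·m, so the knob is hard against its stop. I'll release it and retreat upward, then move toward the carabiner side so I can re-image the shelf.

Call:
apply_moves(
  motion=[0.4,0,0,0,-0.06,0,0,0.4,0,0,0,-0.06,0,0,0.4,0,0,0,-0.06,0,0,0.4,0,0,0,-0.06,0,0,0.4,-0.04,0,0,-0.06,0,0,0.4,-0.09,0,0,-0.06,0,0,0.4,-0.13,0,0,-0.06,0,0,0.4,-0.13,0,0,-0.06,0,0],
)

```text
time: 12.3
tool_pos: [527.1, 437.4, 209.7]
ee_rot: [0.71, -0.059, 0.699, 0.062]
contact_force: [0.1, -0.5, -0.8]
finger_gap: 34.2
```

```bash
python3 - <<'E'
from zoom import *
b,_=grab('top','t8'); s,_=grab('side','s8')
zoom("top",b,390,510,-60,60,7,.3,"pics/a.png")
zoom("side",s,390,510,-60,60,7,.3,"pics/b.png")
cv2.imwrite("pics/z8.png",np.hstack([cv2.imread(f"pics/{a}.png") for a in("a","b")]))
E

```

```text
(no output)
```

View pics/s8.png

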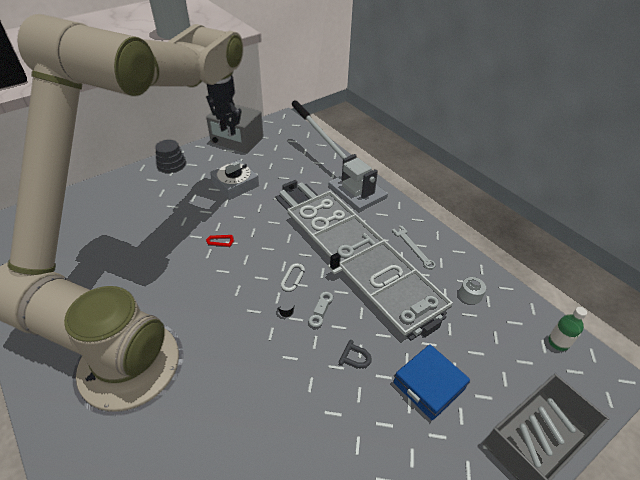

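View pics/z8.png

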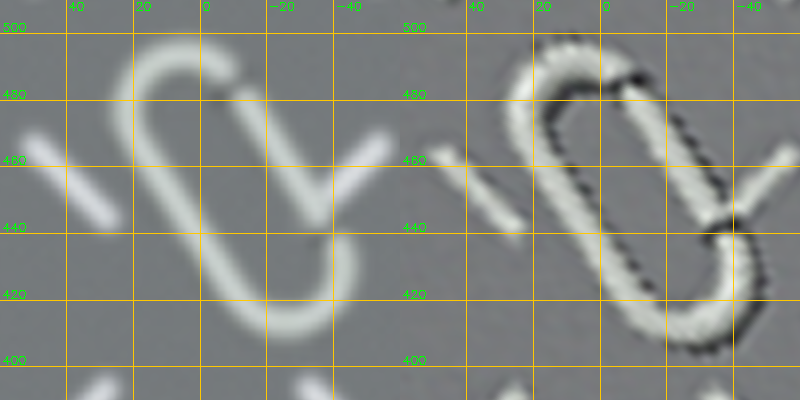

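The carabiner hasn't moved, and the knob pointer now sits at the stop block at (243,165). I'll grip the carabiner's -y long side at (462.5,-24) with a small opening.

```bash
python3 plan.py 462.5 -24 110 2.12
```

```text
phi -1.022 turn -2.764 q6->0.80 shift [ 0.0931 -0.4428 -0.1412] rv [ 2.764  0.003 -0.006]
phi 2.120 turn 0.378 q6->-2.34 shift [ 0.0931 -0.4428 -0.1412] rv [-0.378  0.005  0.002]
cur pos [525.6 436.4 203.3] yaw 1.742 gap 34.0 q [ 0.52  0.65  0.94 -0.    1.55 -1.22] F [-0.8  0.4 -0.4] t 12.4
```

Call:
apply_moves(
  motion=[0.26,0,-0.04,-0.015,-0.05,0,0,0.26,0,-0.09,-0.03,-0.1,0,0,0.26,0,-0.14,-0.045,-0.15,0,0,0.26,0,-0.18,-0.06,-0.2,0,0,0.26,0.01,-0.22,-0.075,-0.25,0,0,0.26,0.02,-0.26,-0.09,-0.3,0,0,0.26,0.04,-0.3,-0.1,-0.35,0,0,0.26,0.06,-0.34,-0.115,-0.38,0,0,0.26,0.08,-0.38,-0.13,-0.38,0.005,0,0.26,0.09,-0.42,-0.138,-0.38,0.005,0,0.26,0.093,-0.443,-0.141,-0.38,0.005,0,0.26,0.093,-0.443,-0.141,-0.38,0.005,0,0.26,0.093,-0.443,-0.141,-0.38,0.005,0],
)

```text
time: 13.7
tool_pos: [462.0, -24.0, 109.2]
ee_rot: [0.68, -0.192, 0.681, 0.192]
contact_force: [-0.9, -0.3, -0.2]
finger_gap: 22.2
```

```bash
python3 plan.py 462.5 -24 14 2.12;  python3 - <<'E'
from zoom import *
s,_=grab('side','s9')
cv2.imwrite('pics/s9c.png',cv2.resize(s[200:330,230:370],None,fx=4,fy=4,interpolation=cv2.INTER_CUBIC))
E
```

```text
phi -1.022 turn -3.143 q6->0.71 shift [ 0.0952 -0.0003  0.0007] rv [-3.141  0.    -0.004]
phi 2.120 turn -0.001 q6->-2.43 shift [ 0.0952 -0.0003  0.0007] rv [ 0.001 -0.002 -0.   ]
phi 5.262 turn 3.141 q6->-5.57 shift [ 0.0952 -0.0003  0.0007] rv [-3.141  0.    -0.004]
cur pos [462.  -24.  109.2] yaw 2.121 gap 22.2 q [-0.31  0.39  1.73 -0.    1.02 -2.43] F [-0.9 -0.3 -0.2] t 13.7
```

View pics/s9c.png

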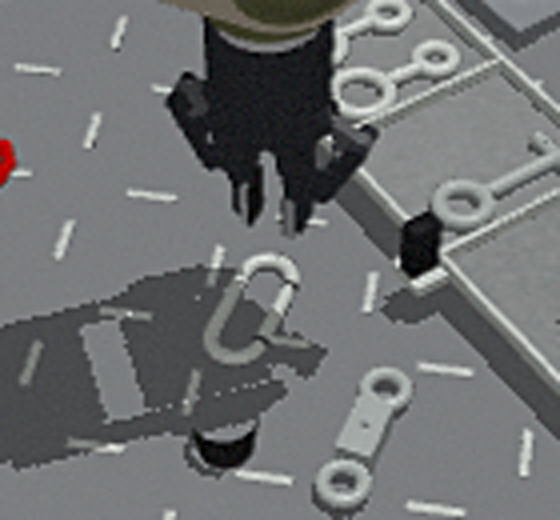

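Call:
apply_moves(
  motion=[0.26,0.04,0,0.001,0,0,0,0.26,0.075,0,0.001,0,0,0,0.26,0.095,0,0.001,0,0,0,0.26,0.095,0,0.001,0,0,0,0.26,0.095,0,0.001,0,0,0],
)

```text
time: 14.25
tool_pos: [462.7, -22.0, 14.3]
ee_rot: [0.679, -0.193, 0.681, 0.193]
contact_force: [0.3, -1.2, 0.5]
finger_gap: 22.2
```

```bash
python3 plan.py 462.5 -24 14 2.12;  python3 - <<'E'
from zoom import *
s,_=grab('side','s10')
cv2.imwrite('pics/s10c.png',cv2.resize(s[220:320,240:360],None,fx=5,fy=5,interpolation=cv2.INTER_CUBIC))
E
```

```text
phi -1.022 turn -3.145 q6->0.72 shift [ 0.0003 -0.0016 -0.0012] rv [-3.138  0.001 -0.004]
phi 2.120 turn -0.004 q6->-2.43 shift [ 0.0003 -0.0016 -0.0012] rv [ 0.004 -0.002 -0.001]
phi 5.262 turn 3.138 q6->-5.57 shift [ 0.0003 -0.0016 -0.0012] rv [-3.138  0.001 -0.004]
cur pos [462.7 -22.   14.3] yaw 2.124 gap 22.2 q [-0.3   0.55  1.83 -0.    0.76 -2.43] F [ 0.3 -1.2  0.5] t 14.25
```

View pics/s10c.png

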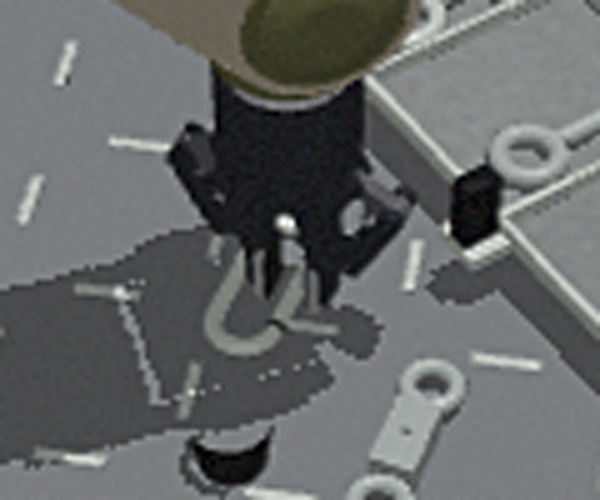

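The gate bar is between the fingers, with one finger inside the oval. I'll close and lift.

Call:
apply_moves(
  motion=[0,0,-0.001,0,0,0,0,0,0,-0.001,0,0,0,0,0,0,-0.001,0,0,0,0,0,0,-0.001,0,0,0,0,0,0,-0.001,0,0,0,0,0,-0.03,-0.001,0,0,0,0,0,-0.07,-0.001,0,0,0,0,0,-0.1,-0.001,0,0,0,0,0,-0.1,-0.001,0,0,0,0],
)

```text
time: 15.2
tool_pos: [465.1, -23.4, 118.2]
ee_rot: [0.682, -0.195, 0.679, 0.191]
contact_force: [-0.5, 0.2, -1.7]
finger_gap: 6.8
```

```bash
python3 plan.py 641 -121 110 1.535;  python3 - <<'E'
from zoom import *
s,_=grab('side','s11')
cv2.imwrite('pics/s11c.png',cv2.resize(s[200:330,230:370],None,fx=4,fy=4,interpolation=cv2.INTER_CUBIC))
E
```

```text
phi 1.535 turn -0.589 q6->-1.97 shift [ 0.0095 -0.1754  0.0984] rv [0.589 0.005 0.005]
phi 4.677 turn 2.553 q6->-5.12 shift [ 0.0095 -0.1754  0.0984] rv [-2.553 -0.007  0.006]
cur pos [465.1 -23.4 118.2] yaw 2.124 gap 6.8 q [-0.3   0.38  1.72 -0.    1.04 -2.43] F [-0.5  0.2 -1.7] t 15.2
```

View pics/s11c.png

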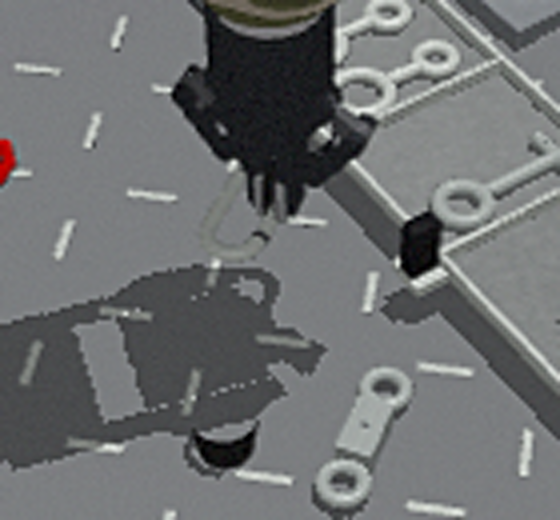

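The carabiner is held. I'll carry it to above bay 1.

Call:
apply_moves(
  motion=[0,0,-0.03,0.015,0.1,0,0,0,0,-0.06,0.03,0.2,0,0,0,0,-0.09,0.05,0.3,0,0,0,0,-0.12,0.07,0.4,0,0,0,0,-0.15,0.085,0.5,0,0,0,0,-0.17,0.095,0.58,0.005,0.005,0,0.005,-0.175,0.098,0.589,0.005,0.005,0,0.01,-0.175,0.098,0.589,0.005,0.005,0,0.01,-0.175,0.098,0.589,0.005,0.005],
)

```text
time: 16.15
tool_pos: [637.9, -119.8, 104.9]
ee_rot: [0.704, 0.013, 0.71, -0.011]
contact_force: [-0.0, -0.1, -0.8]
finger_gap: 6.7
```

```bash
python3 plan.py 641.3 -120.7 45 1.535;  python3 - <<'E'
from zoom import *
s,_=grab('side','s12')
cv2.imwrite('pics/s12c.png',cv2.resize(s[180:330,300:460],None,fx=4,fy=4,interpolation=cv2.INTER_CUBIC))
b,_=grab('top','t12')
zoom("top",b,560,720,-220,-40,95,.3,"pics/t12z.png")
E
```

```text
phi -1.607 turn -3.143 q6->1.24 shift [ 0.0598 -0.001   0.0039] rv [-3.14   0.004 -0.012]
phi 1.535 turn -0.001 q6->-1.90 shift [ 0.0598 -0.001   0.0039] rv [ 0.001 -0.007 -0.002]
phi 4.677 turn 3.140 q6->-5.04 shift [ 0.0598 -0.001   0.0039] rv [-3.14   0.004 -0.012]
cur pos [ 637.9 -119.8  104.9] yaw 1.536 gap 6.7 q [-0.37  0.67  1.19 -0.    1.29 -1.9 ] F [-0.  -0.1 -0.8] t 16.15
```

View pics/s12c.png

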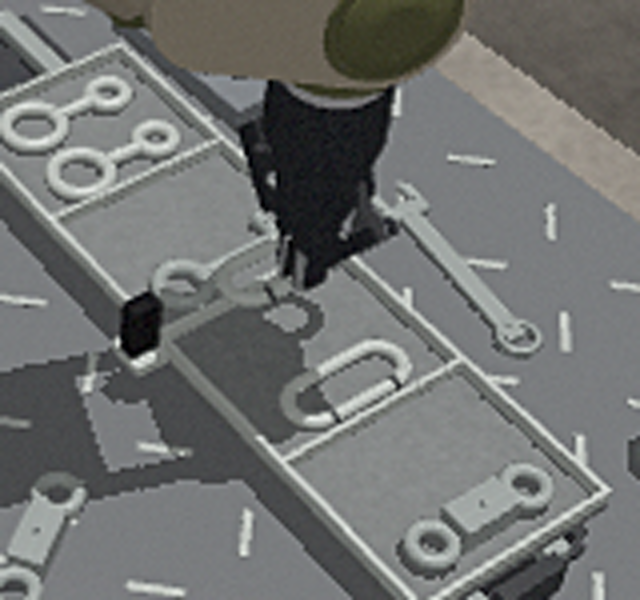

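View pics/t12z.png

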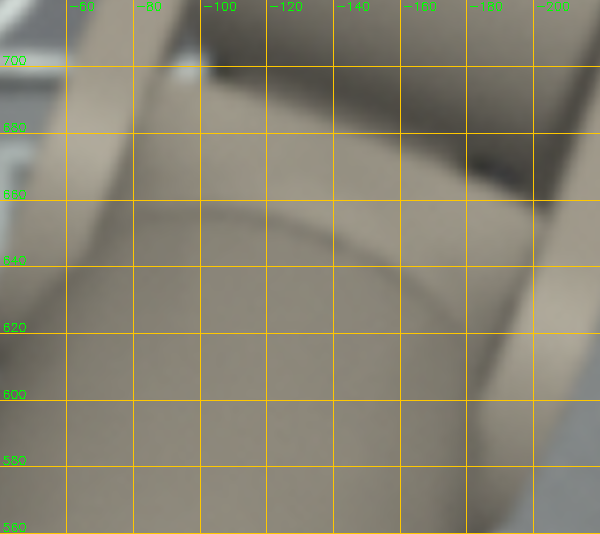

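The top view is blocked by the arm. I'll lower to just above the lips and check the alignment from the side.

Call:
apply_moves(
  motion=[0,0.02,-0.001,0.004,0,-0.006,0,0,0.04,-0.001,0.004,0,-0.006,0,0,0.04,-0.001,0.004,0,-0.006,0,0,0.04,-0.001,0.004,0,-0.006,0],
)

```text
time: 16.65
tool_pos: [642.2, -120.7, 67.2]
ee_rot: [0.707, 0.013, 0.707, -0.012]
contact_force: [0.5, 0.0, -0.8]
finger_gap: 6.3
```

```bash
python3 plan.py 641.3 -120.7 45 1.535;  python3 - <<'E'
from zoom import *
s,_=grab('side','s13')
cv2.imwrite('pics/s13c.png',cv2.resize(s[200:310,320:440],None,fx=5,fy=5,interpolation=cv2.INTER_CUBIC))
zoom("side",s,570,720,-220,-40,52,.3,"pics/s13z.png")
E
```

```text
phi -1.607 turn -3.143 q6->1.24 shift [ 0.0222 -0.     -0.0009] rv [-3.14   0.002  0.002]
phi 1.535 turn -0.002 q6->-1.90 shift [ 0.0222 -0.     -0.0009] rv [ 0.002  0.001 -0.001]
phi 4.677 turn 3.140 q6->-5.04 shift [ 0.0222 -0.     -0.0009] rv [-3.14   0.002  0.002]
cur pos [ 642.2 -120.7   67.2] yaw 1.537 gap 6.3 q [-0.37  0.71  1.22  0.    1.2  -1.9 ] F [ 0.5  0.  -0.8] t 16.65
```

View pics/s13c.png

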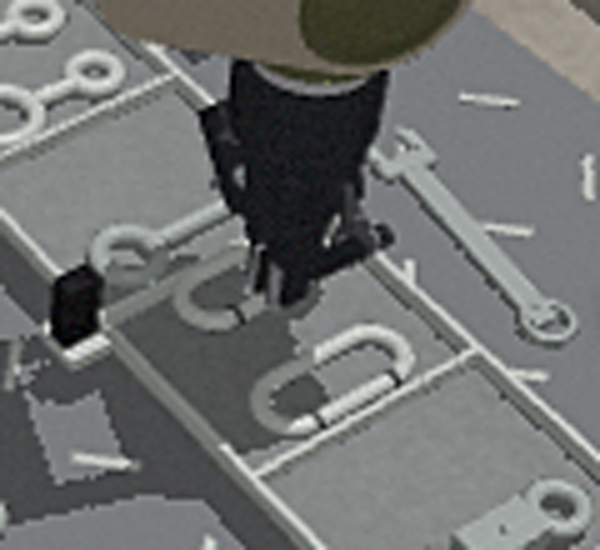

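View pics/s13z.png

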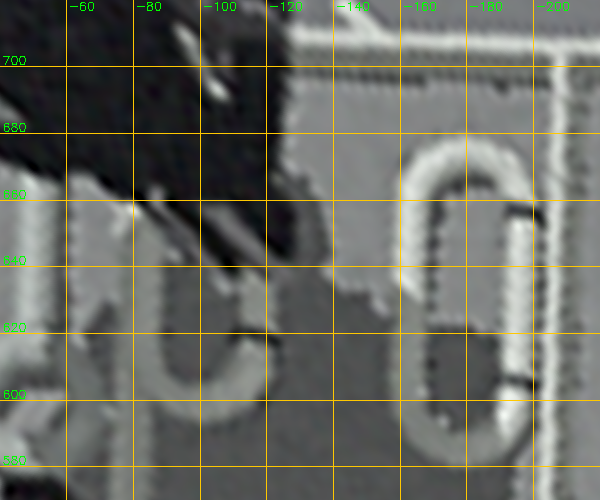

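The carabiner is level and centred at about y=-102, with its near end at x≈594, inside the bay. I'll lower and release.

Call:
apply_moves(
  motion=[0,0.012,0,-0.001,0,0,0,0,0.019,0,-0.001,0,0,0,0,0.022,0,-0.001,0,0,0,0,0.022,0,-0.001,0,0,0,0,0.022,0,-0.001,0,0,0,0.23,0.022,0,-0.001,0,0,0,0.23,0.022,0,-0.001,0,0,0,0.23,0.022,0,-0.001,0,0,0,0.23,0.022,0,-0.001,0,0,0,0.23,0,0,-0.001,0,0,0,0.23,-0.04,0,-0.001,0,0,0,0.23,-0.08,0,-0.001,0,0,0,0.23,-0.12,0,0,0,0,0,0.23,-0.12,0,0,0,0,0],
)

```text
time: 18.1
tool_pos: [644.1, -121.6, 194.1]
ee_rot: [0.712, 0.011, 0.702, -0.013]
contact_force: [0.9, 0.4, -0.1]
finger_gap: 19.8
```

```bash
python3 - <<'E'
from zoom import *
s,_=grab('side','s14')
cv2.imwrite('pics/s14c.png',cv2.resize(s[200:350,290:450],None,fx=4,fy=4,interpolation=cv2.INTER_CUBIC))
zoom("side",s,390,510,-200,-60,15,.3,"pics/s14z.png")
E
python3 plan.py 449.5 -142.5 110 2.16
```

```text
phi -0.982 turn -2.518 q6->0.49 shift [ 0.0791 -0.0278 -0.1935] rv [ 2.518  0.005 -0.01 ]
phi 2.160 turn 0.624 q6->-2.65 shift [ 0.0791 -0.0278 -0.1935] rv [-0.624  0.008  0.004]
cur pos [ 643.1 -121.3  190.7] yaw 1.536 gap 19.8 q [-0.37  0.6   1.07  0.    1.47 -1.9 ] F [-0.   0.6 -0.5] t 18.15
```

View pics/s14c.png

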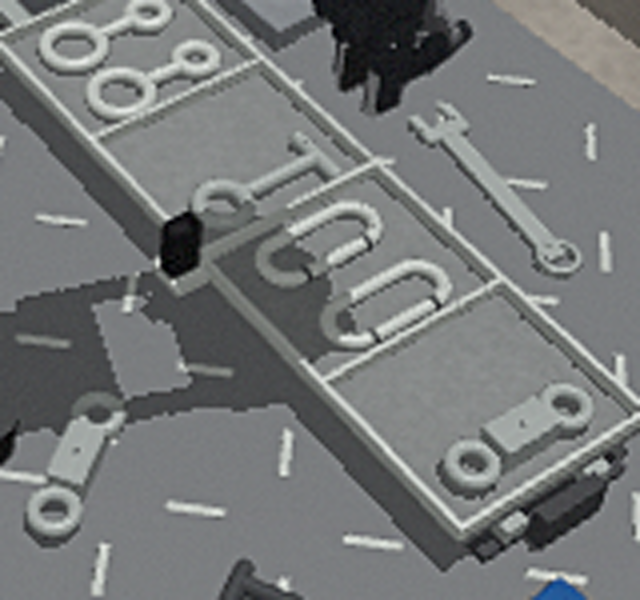

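View pics/s14z.png

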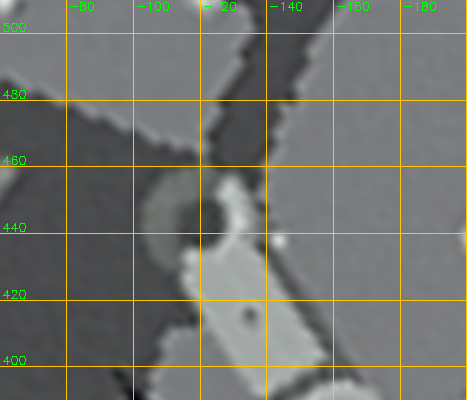

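The carabiner lies flat in bay 1 next to its twin. The swivel has been knocked: it moved about 35 mm toward the robot, so I'll re-measure it.

```bash
python3 - <<'E'
from zoom import *
b,_=grab('top','t15'); s=cv2.imread('pics/s14.png')
zoom("top",b,340,480,-210,-70,12,.28,"pics/a.png")
zoom("side",s,340,480,-210,-70,12,.28,"pics/b.png")
cv2.imwrite("pics/z15.png",np.hstack([cv2.resize(cv2.imread(f"pics/{a}.png"),None,fx=.8,fy=.8) for a in("a","b")]))
E
```

```text
(no output)
```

View pics/z15.png

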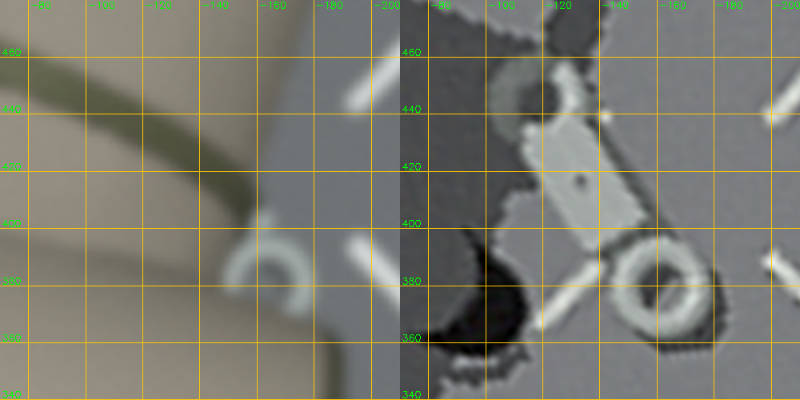

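View pics/t15.png

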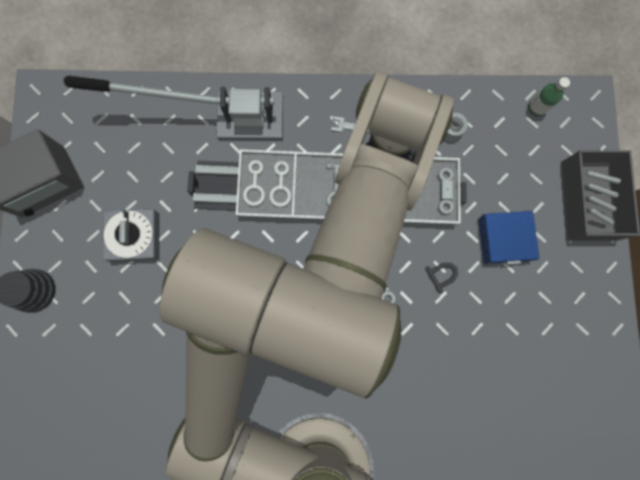

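Side ring centre is (380,-161) and the other is (446,-117), so the swivel's new centre is about (413,-139) with yaw 0.577. The stopper is now close, so I'll check the clearance.

```bash
python3 - <<'E'
from zoom import *
t=cv2.imread('pics/top0.png'); s=cv2.imread('pics/side0.png')
zoom("top",t,330,430,-140,-40,35,.25,"pics/a.png")
zoom("side",s,330,430,-140,-40,35,.25,"pics/b.png")
cv2.imwrite("pics/z16.png",np.hstack([cv2.convertScaleAbs(cv2.imread(f"pics/{a}.png"),alpha=1.3) for a in("a","b")]))
E
```

```text
(no output)
```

View pics/z16.png

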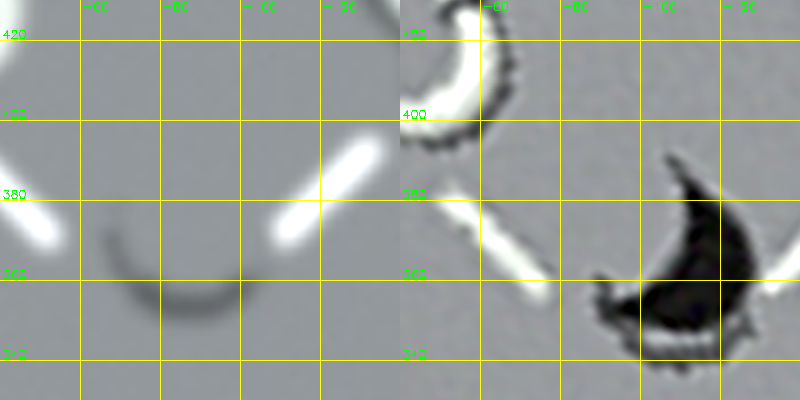

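The stopper is at about (376,-87), leaving roughly 10 mm of clearance for the outer finger at an opening of about 0.42. That's acceptable.

```bash
python3 plan.py 413 -139 110 2.148
```

```text
phi -0.994 turn -2.530 q6->0.49 shift [ 0.0774 -0.0259 -0.2289] rv [ 2.53   0.001 -0.005]
phi 2.148 turn 0.612 q6->-2.65 shift [ 0.0774 -0.0259 -0.2289] rv [-0.612  0.004  0.001]
cur pos [ 642.3 -121.   188.3] yaw 1.536 gap 19.7 q [-0.37  0.6   1.07  0.    1.46 -1.9 ] F [-0.6  0.1 -1.1] t 18.2
```

Call:
apply_moves(
  motion=[0.42,0,-0.003,-0.02,0.14,0,0,0.42,0,-0.006,-0.04,0.28,0,0,0.42,0,-0.009,-0.06,0.42,0,0,0.42,0,-0.011,-0.08,0.57,0,0,0.42,0,-0.014,-0.1,0.71,0,0,0.42,0,-0.016,-0.12,0.85,0,0,0.42,0.01,-0.018,-0.14,1,0,0,0.42,0.02,-0.02,-0.16,1.14,0,0,0.42,0.03,-0.022,-0.18,1.28,0,0,0.42,0.04,-0.024,-0.2,1.42,0,0,0.42,0.05,-0.026,-0.22,1.56,0,0,0.42,0.06,-0.026,-0.229,1.7,0,0,0.42,0.07,-0.026,-0.229,1.85,0,0,0.42,0.077,-0.026,-0.229,2,0,0,0.42,0.077,-0.026,-0.229,2.14,0,0,0.42,0.077,-0.026,-0.229,2.28,0,0,0.42,0.077,-0.026,-0.229,2.42,0,0,0.42,0.077,-0.026,-0.229,2.53,0,-0.005,0.42,0.077,-0.026,-0.229,2.53,0,-0.005,0.42,0.077,-0.026,-0.229,2.53,0,-0.005],
)

```text
time: 20.2
tool_pos: [412.4, -138.8, 109.7]
ee_rot: [-0.202, -0.677, -0.202, 0.678]
contact_force: [-0.5, 1.3, 0.3]
finger_gap: 35.9
```

```bash
python3 plan.py 413 -139 18 -0.994;  python3 - <<'E'
from zoom import *
s,_=grab('side','s17')
cv2.imwrite('pics/s17c.png',cv2.resize(s[210:360,230:380],None,fx=4,fy=4,interpolation=cv2.INTER_CUBIC))
E
```

```text
phi -4.136 turn -3.145 q6->3.54 shift [ 0.0917  0.0006 -0.0004] rv [-3.138 -0.001  0.001]
phi -0.994 turn -0.003 q6->0.40 shift [ 0.0917  0.0006 -0.0004] rv [0.003 0.001 0.001]
phi 2.148 turn 3.138 q6->-2.75 shift [ 0.0917  0.0006 -0.0004] rv [-3.138 -0.001  0.001]
cur pos [ 412.4 -138.8  109.7] yaw -0.991 gap 35.9 q [-0.6   0.35  1.81 -0.    0.99  0.39] F [-0.5  1.3  0.3] t 20.2
```

View pics/s17c.png

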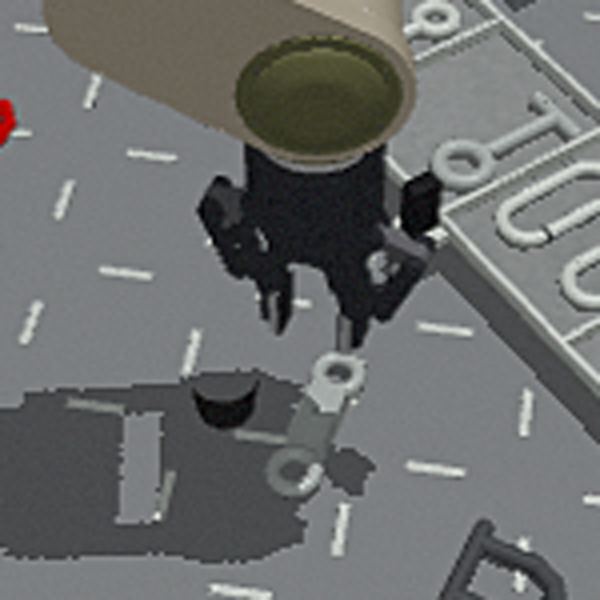

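Call:
apply_moves(
  motion=[0.42,0.03,0,0,0,0,0,0.42,0.06,0,0,0,0,0,0.42,0.08,0,0,0,0,0,0.42,0.092,0,0,0,0,0,0.42,0.092,0,0,0,0,0],
)

```text
time: 20.75
tool_pos: [411.7, -138.4, 16.5]
ee_rot: [-0.202, -0.676, -0.204, 0.678]
contact_force: [-0.0, -0.9, 0.6]
finger_gap: 35.9
```

```bash
python3 - <<'E'
from zoom import *
s,_=grab('side','s18')
cv2.imwrite('pics/s18c.png',cv2.resize(s[240:360,240:360],None,fx=5,fy=5,interpolation=cv2.INTER_CUBIC))
E
```

```text
(no output)
```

View pics/s18c.png

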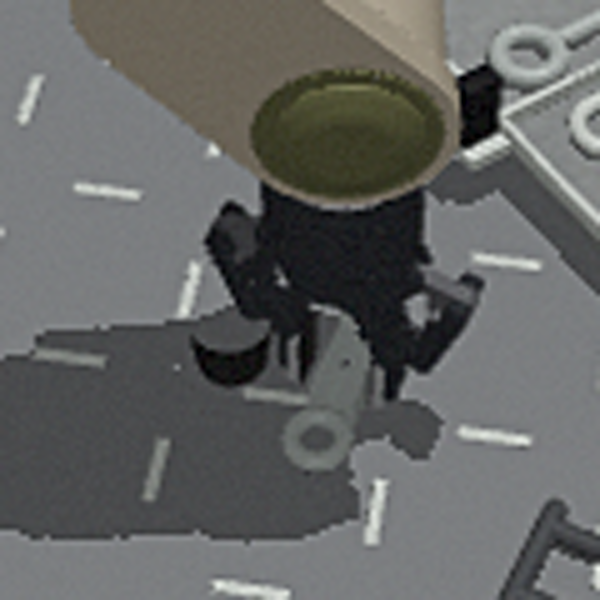

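The fingers straddle the body with no contact and are clear of the stopper. I'll close and lift.

Call:
apply_moves(
  motion=[0,0,0,0,0,0,0,0,0,0,0,0,0,0,0,0,0,0,0,0,0,0,0,0,0,0,0,0,0,0,0,0,0,0,0,0,-0.03,0,0,0,0,0,0,-0.07,0,0,0,0,0,0,-0.1,0,0,0,0,0,0,-0.1,0,0,0,0,0],
)

```text
time: 21.7
tool_pos: [413.7, -139.6, 120.8]
ee_rot: [0.204, 0.678, 0.201, -0.676]
contact_force: [0.1, 0.3, -1.8]
finger_gap: 22.3
```

```bash
python3 plan.py 637 -239.5 120 1.535;  python3 - <<'E'
from zoom import *
s,_=grab('side','s19')
cv2.imwrite('pics/s19c.png',cv2.resize(s[210:360,230:380],None,fx=4,fy=4,interpolation=cv2.INTER_CUBIC))
E
```

```text
phi -1.607 turn -0.618 q6->0.97 shift [ 0.002   0.2062 -0.1317] rv [ 0.618 -0.003 -0.004]
phi 1.535 turn 2.524 q6->-2.17 shift [ 0.002   0.2062 -0.1317] rv [-2.524  0.006 -0.004]
cur pos [ 413.7 -139.6  120.8] yaw -0.989 gap 22.3 q [-0.6   0.33  1.79 -0.    1.02  0.39] F [ 0.1  0.3 -1.8] t 21.7
```

View pics/s19c.png

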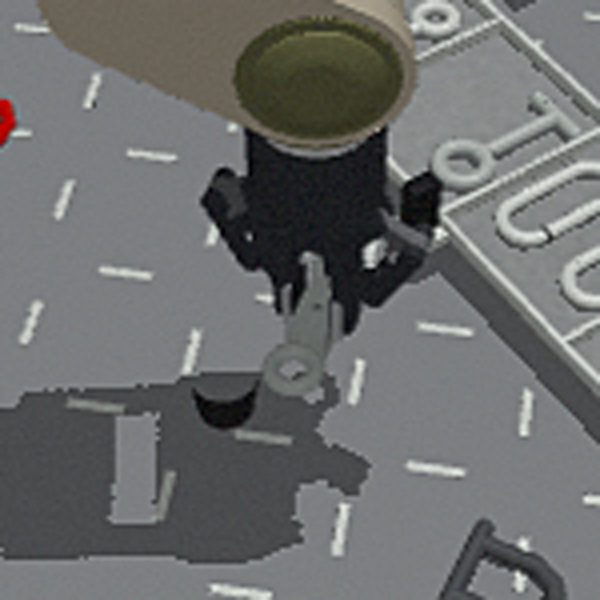

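The swivel is held level. I'll carry it to above bay 0.

Call:
apply_moves(
  motion=[0,0,0.03,-0.019,0.09,0,0,0,0,0.06,-0.038,0.18,0,0,0,0,0.09,-0.057,0.27,0,0,0,0,0.12,-0.077,0.36,0,0,0,0,0.15,-0.096,0.45,0,0,0,0,0.18,-0.115,0.54,0,0,0,0,0.2,-0.127,0.6,0,-0.004,0,0,0.206,-0.132,0.618,0,-0.004,0,0.01,0.206,-0.132,0.618,0,-0.004,0,0.02,0.206,-0.132,0.618,0,-0.004,0,0.03,0.206,-0.132,0.618,0,-0.004,0,0.045,0.206,-0.132,0.618,0,-0.004,0,0.045,0.206,-0.132,0.618,0,-0.004],
)

```text
time: 23.05
tool_pos: [634.7, -237.8, 71.6]
ee_rot: [0.014, -0.705, 0.011, 0.709]
contact_force: [0.3, 0.6, -1.1]
finger_gap: 21.8
```

```bash
python3 plan.py 637 -239.5 48 1.535;  python3 - <<'E'
from zoom import *
s,_=grab('side','s20')
cv2.imwrite('pics/s20c.png',cv2.resize(s[220:350,330:480],None,fx=4,fy=4,interpolation=cv2.INTER_CUBIC))
z=manip.state()["tool_pos"][2]-16.5+11
zoom("side",s,550,720,-330,-170,z,.3,"pics/s20z.png"); print(z)
E
```

```text
phi -4.748 turn -3.141 q6->4.21 shift [ 0.0236  0.0017 -0.0025] rv [ 3.141  0.008 -0.007]
phi -1.607 turn 0.000 q6->1.07 shift [ 0.0236  0.0017 -0.0025] rv [-0.     0.004  0.005]
phi 1.535 turn 3.142 q6->-2.07 shift [ 0.0236  0.0017 -0.0025] rv [ 3.141  0.008 -0.007]
cur pos [ 634.7 -237.8   71.6] yaw -1.607 gap 21.8 q [-0.53  0.75  1.13  0.    1.27  1.07] F [ 0.3  0.6 -1.1] t 23.05
67.58812786942353
```

View pics/s20c.png

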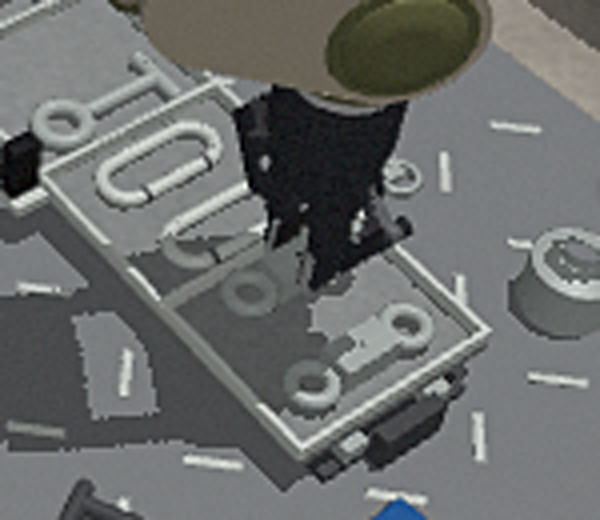

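View pics/s20z.png

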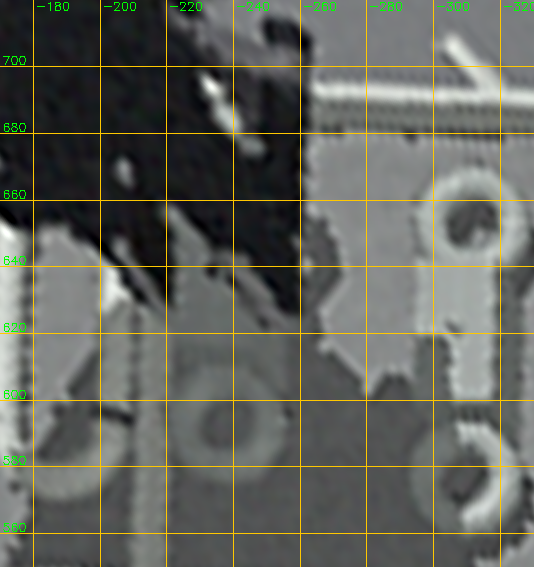

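The near ring projects to (594,-238.5), so the swivel's centre is about (633,-239), as planned. I'll lower and release.

Call:
apply_moves(
  motion=[0,0.012,0.001,-0.002,0,0.004,0.005,0,0.019,0.001,-0.002,0,0.004,0.005,0,0.0235,0.001,-0.002,0,0.004,0.005,0,0.0245,0.001,-0.002,0,0.004,0.005,0,0.0245,0.001,-0.002,0,0.004,0.005,0.4,0.0245,0.001,-0.002,0,0.004,0.005,0.4,0.0245,0.001,-0.002,0,0.004,0.005,0.4,0.0245,0.001,-0.002,0,0.004,0.005,0.4,0.0245,0.001,-0.002,0,0.004,0.005,0.4,0,0.001,-0.002,0,0.004,0.005,0.4,-0.04,0.001,-0.002,0,0.004,0.005,0.4,-0.08,0.001,-0.002,0,0.004,0.005,0.4,-0.1,0.001,-0.002,0,0.004,0.005,0.4,-0.1,0.001,-0.002,0,0.004,0.005],
)

```text
time: 24.5
tool_pos: [638.6, -240.2, 176.9]
ee_rot: [-0.011, 0.71, -0.014, -0.704]
contact_force: [0.6, -0.8, 0.0]
finger_gap: 34.0
```

```bash
python3 - <<'E'
from zoom import *
s,_=grab('side','s21')
cv2.imwrite('pics/s21c.png',cv2.resize(s[180:360,270:470],None,fx=3.5,fy=3.5,interpolation=cv2.INTER_CUBIC))
t=cv2.imread("pics/top0.png");s0=cv2.imread("pics/side0.png")
zoom("top",t,500,620,-130,-10,82,.3,"pics/a.png",10)
zoom("side",s0,500,620,-130,-10,82,.3,"pics/b.png",10)
cv2.imwrite("pics/pg.png",np.hstack([cv2.imread(f"pics/{a}.png") for a in("a","b")]))
E
python3 plan.py 500 -150 170 1.535
```

```text
phi -4.748 turn -3.141 q6->4.28 shift [ 0.0034 -0.0848  0.141 ] rv [ 3.141 -0.004  0.006]
phi -1.607 turn 0.000 q6->1.14 shift [ 0.0034 -0.0848  0.141 ] rv [-0.    -0.004 -0.002]
phi 1.535 turn 3.142 q6->-2.00 shift [ 0.0034 -0.0848  0.141 ] rv [ 3.141 -0.004  0.006]
cur pos [ 637.8 -239.8  174.2] yaw -1.607 gap 34.1 q [-0.53  0.66  1.   -0.    1.48  1.07] F [-0.5 -0.  -0.5] t 24.55
```

View pics/s21c.png

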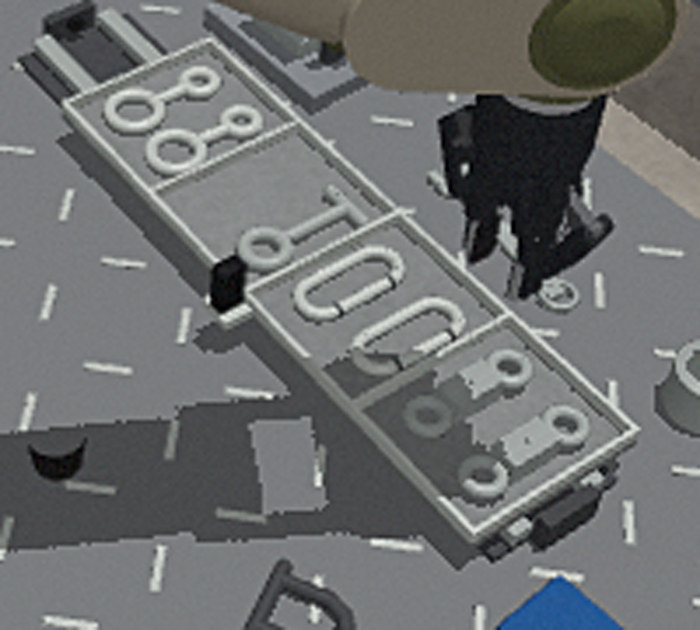

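View pics/pg.png

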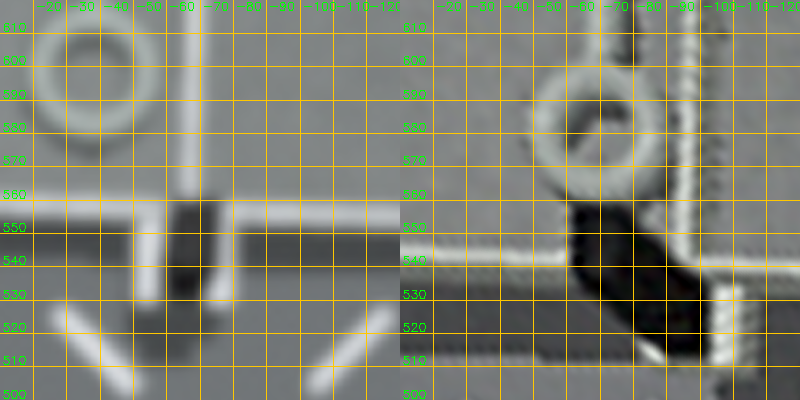

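All three pairs lie flat in their bays. The push grip is at about (549,-69), so I'll move above it.

```bash
python3 plan.py 549 -69 130 1.535
```

```text
phi -4.748 turn -3.141 q6->4.45 shift [ 0.0434 -0.1676  0.0951] rv [ 3.141 -0.004  0.006]
phi -1.607 turn 0.000 q6->1.31 shift [ 0.0434 -0.1676  0.0951] rv [-0.    -0.004 -0.002]
phi 1.535 turn 3.142 q6->-1.83 shift [ 0.0434 -0.1676  0.0951] rv [ 3.141 -0.004  0.006]
cur pos [ 637.8 -239.8  174.2] yaw -1.607 gap 34.1 q [-0.53  0.66  1.   -0.    1.48  1.07] F [-0.5 -0.  -0.5] t 24.55
```

Call:
apply_moves(
  motion=[0.5,0,-0.03,0.017,0,0,0,0.5,0,-0.07,0.04,0,0,0,0.5,0,-0.11,0.062,0,0,0,0.5,0.01,-0.14,0.08,0,0,0,0.5,0.03,-0.16,0.09,0,-0.004,-0.002,0.5,0.043,-0.168,0.095,0,-0.004,-0.002,0.5,0.043,-0.168,0.095,0,-0.004,-0.002,0.5,0.043,-0.168,0.095,0,-0.004,-0.002],
)

```text
time: 25.35
tool_pos: [549.1, -68.8, 129.8]
ee_rot: [0.013, -0.706, 0.013, 0.708]
contact_force: [-0.8, 0.4, 0.2]
finger_gap: 43.0
```

```bash
python3 plan.py 549 -69 68 1.535;python3 - <<'E'
from zoom import *
s,_=grab('side','s22')
cv2.imwrite('pics/s22c.png',cv2.resize(s[190:310,270:400],None,fx=4.5,fy=4.5,interpolation=cv2.INTER_CUBIC))
E
```

```text
phi -4.748 turn -3.141 q6->4.41 shift [ 0.0618  0.0002 -0.    ] rv [ 3.141 -0.    -0.002]
phi -1.607 turn 0.000 q6->1.27 shift [ 0.0618  0.0002 -0.    ] rv [-0.     0.002 -0.   ]
phi 1.535 turn 3.142 q6->-1.87 shift [ 0.0618  0.0002 -0.    ] rv [ 3.141 -0.    -0.002]
cur pos [549.1 -68.8 129.8] yaw -1.607 gap 43.0 q [-0.34  0.49  1.46 -0.    1.19  1.27] F [-0.8  0.4  0.2] t 25.35
```

View pics/s22c.png

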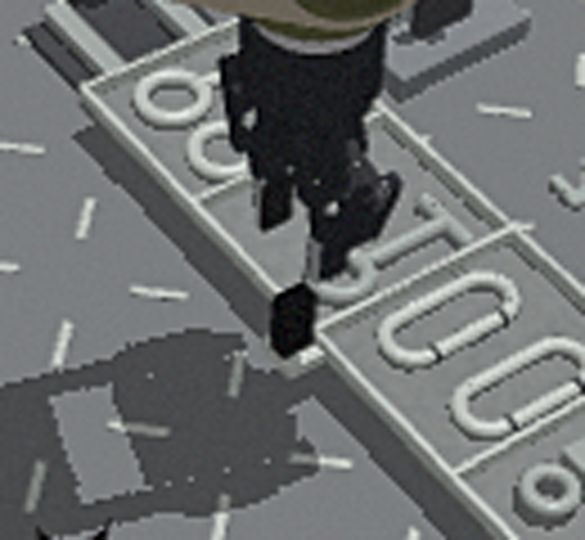

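Call:
apply_moves(
  motion=[0.5,0.03,0,0,0,0,0,0.5,0.055,0,0,0,0,0,0.5,0.062,0,0,0,0,0,0.5,0.062,0,0,0,0,0,0,0.062,0,0,0,0,0,0,0.062,0,0,0,0,0,0,0.062,0,0,0,0,0,0,0.062,0,0,0,0,0,0,0.062,0,0,0,0,0],
)

```text
time: 26.3
tool_pos: [550.3, -67.6, 69.9]
ee_rot: [-0.013, 0.708, -0.012, -0.706]
contact_force: [2.0, 11.9, 4.5]
finger_gap: 14.6
```

```bash
python3 plan.py 552.6 31 68 1.535
```

```text
phi -4.748 turn -3.141 q6->4.59 shift [ 0.0021 -0.0986  0.0013] rv [3.141 0.003 0.004]
phi -1.607 turn 0.000 q6->1.45 shift [ 0.0021 -0.0986  0.0013] rv [-0.    -0.003  0.002]
phi 1.535 turn 3.142 q6->-1.70 shift [ 0.0021 -0.0986  0.0013] rv [3.141 0.003 0.004]
cur pos [550.3 -67.6  69.9] yaw -1.607 gap 14.6 q [-0.34  0.57  1.53  0.    1.04  1.27] F [ 2.  11.9  4.5] t 26.3
```

The push grip is held. I'll slide along rail +y, which is tool -y, with a gentle ramp.

Call:
apply_moves(
  motion=[0,0,-0.002,0,0,0,0,0,0,-0.006,0,0,0,0,0,0,-0.012,0,0,0,0,0,0,-0.019,0,0,0,0,0,0,-0.026,0,0,0,0,0,0,-0.033,0,0,0,0,0,0,-0.04,0,0,0,0,0,0,-0.047,0,0,0,0,0,0,-0.054,0,0,0,0,0,0,-0.061,0,0,0,0,0,0,-0.068,0,0,0,0,0,0,-0.074,0,0,0,0,0,0,-0.08,0,0,0,0,0,0,-0.085,0,0,0,0,0,0,-0.088,0,0,0,0,0,0,-0.09,0,0,0,0,0,0,-0.09,0,0,0,0],
)

```text
time: 28.0
tool_pos: [553.5, 22.9, 70.0]
ee_rot: [-0.014, 0.708, -0.012, -0.706]
contact_force: [1.5, 1.2, -9.2]
finger_gap: 14.9
```

```bash
python3 plan.py 552.6 31 68 1.535;python3 - <<'E'
from zoom import *
s,_=grab('side','s23')
cv2.imwrite('pics/s23c.png',cv2.resize(s[160:350,230:460],None,fx=3,fy=3,interpolation=cv2.INTER_CUBIC))
E
```

```text
phi -4.748 turn -3.141 q6->4.59 shift [ 0.002  -0.0081  0.0012] rv [3.141 0.004 0.004]
phi -1.607 turn 0.000 q6->1.45 shift [ 0.002  -0.0081  0.0012] rv [-0.    -0.003  0.003]
phi 1.535 turn 3.142 q6->-1.70 shift [ 0.002  -0.0081  0.0012] rv [3.141 0.004 0.004]
cur pos [553.5  22.9  70. ] yaw -1.607 gap 14.9 q [-0.17  0.57  1.53  0.    1.04  1.43] F [ 1.5  1.2 -9.2] t 28.0
```

View pics/s23c.png

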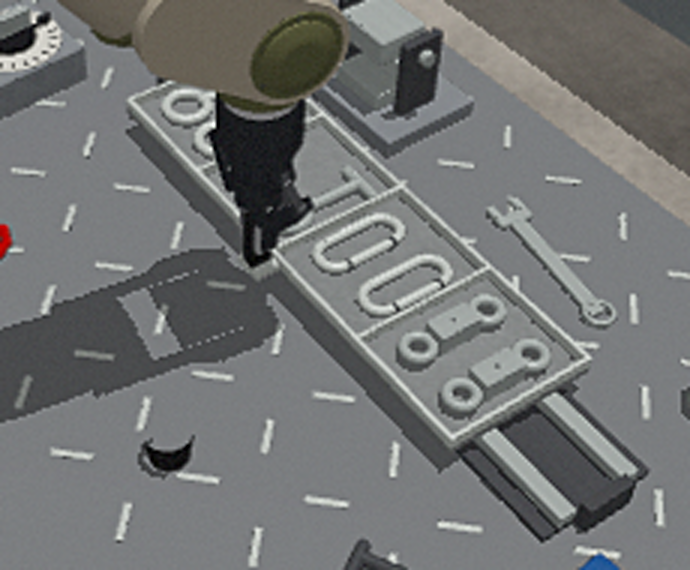

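Moved 90 mm with the pairs intact. Now the last stretch, until the force rises at the stop.

Call:
apply_moves(
  motion=[0,0,-0.003,0,0,0,0,0,0,-0.006,0,0,0,0,0,0,-0.008,0,0,0,0,0,0,-0.01,0,0,0,0,0,0,-0.011,0,0,0,0,0,0,-0.011,0,0,0,0],
)

```text
time: 28.65
tool_pos: [553.8, 32.5, 70.0]
ee_rot: [-0.013, 0.708, -0.013, -0.706]
contact_force: [-0.6, -11.6, -10.2]
finger_gap: 14.6
```

```bash
python3 plan.py 552.6 31 68 1.535
```

```text
phi -4.748 turn -3.141 q6->4.59 shift [0.002  0.0016 0.0011] rv [3.141 0.    0.003]
phi -1.607 turn 0.000 q6->1.45 shift [0.002  0.0016 0.0011] rv [-0.    -0.002  0.   ]
phi 1.535 turn 3.142 q6->-1.69 shift [0.002  0.0016 0.0011] rv [3.141 0.    0.003]
cur pos [553.8  32.5  70. ] yaw -1.607 gap 14.6 q [-0.15  0.57  1.53  0.    1.04  1.45] F [ -0.6 -11.6 -10.2] t 28.65
```

Call:
apply_moves(
  motion=[0,0,-0.002,0,0,0,0,0,0,-0.003,0,0,0,0,0,0,-0.003,0,0,0,0],
)

```text
time: 28.95
tool_pos: [553.8, 32.6, 70.0]
ee_rot: [-0.011, 0.707, -0.015, -0.707]
contact_force: [-2.2, -21.4, -9.6]
finger_gap: 14.9
```

The force is up to 21 N with no further travel, so the carrier is home. I'll open, lift off and retreat to clear the views.

Call:
apply_moves(
  motion=[0.5,0,0,0,0,0,0,0.5,0,0,0,0,0,0,0.5,0,0,0,0,0,0,0.5,0,0,0,0,0,0,0.5,-0.03,0,0,0,0,0,0.5,-0.08,0,0,0,0,0,0.5,-0.13,0,0,0,0,0,0.5,-0.17,0,0.03,0,0,0,0.5,-0.17,0,0.06,0,0,0,0.5,-0.17,0,0.1,0,0,0,0.5,-0.17,0,0.14,0,0,0,0.5,-0.17,0,0.17,0,0,0,0.5,-0.17,0,0.17,0,0,0,0.5,-0.17,0,0.17,0,0,0],
)

```text
time: 30.35
tool_pos: [383.9, 39.8, 240.4]
ee_rot: [-0.011, 0.708, -0.015, -0.706]
contact_force: [0.1, -0.2, 0.3]
finger_gap: 43.1
```

```bash
python3 - <<'E'
from zoom import *
s,_=grab('side','s24'); t,_=grab('top','t24')
cv2.imwrite('pics/s24c.png',cv2.resize(s[130:350,190:450],None,fx=3,fy=2.7,interpolation=cv2.INTER_CUBIC))
zoom("top",t,460,580,370,490,56,.3,"pics/a.png",10)
zoom("side",s,460,580,370,490,56,.3,"pics/b.png",10)
cv2.imwrite("pics/k24.png",np.hstack([cv2.imread(f"pics/{a}.png") for a in("a","b")]))
E
```

```text
(no output)
```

View pics/s24c.png

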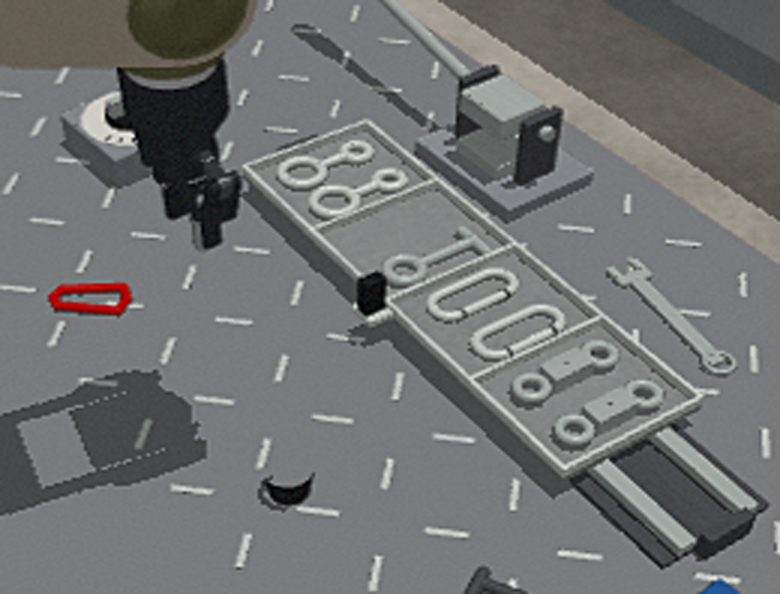

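View pics/k24.png

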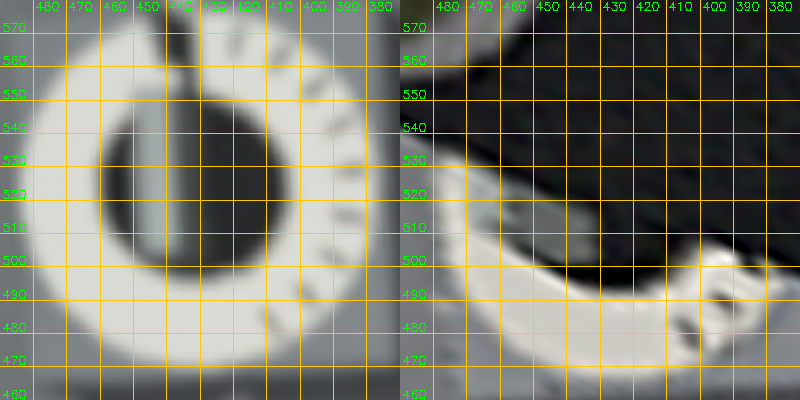

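View pics/t24.png

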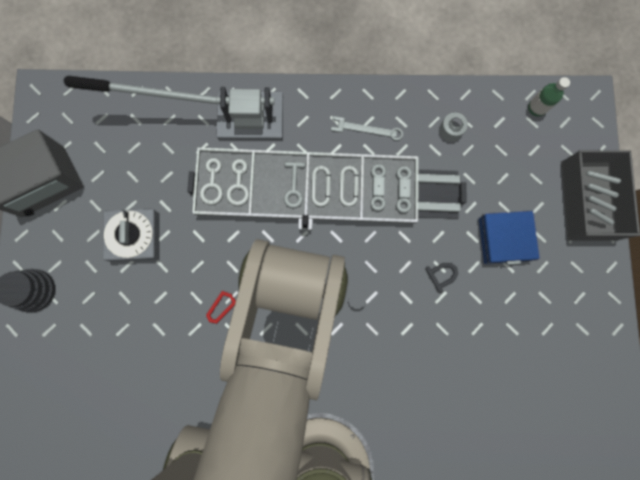

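The top view shows the carrier fully left on its rail. Bay 3 holds both eights at (211,181) and (238,181), bay 1 both carabiners at (321,186) and (349,186), and bay 0 both swivels at (378,188) and (404,188). The knob pointer is against the stop block at (126,212). The clip, stopper and shackle are where they started. I'll hand in.

```bash
python3 -c "
from workcell import manip
print(manip.finish_job(), manip.state()['time'])"
```

```text
the job is handed in; nothing more can be done
the job is handed in; nothing more can be done
```

The job is handed in at about 30 s on the robot's clock. Everything asked for looks done in the last pictures, but the hand-in reports no verdict.

- **Pairs:** I placed the figure-eight in bay 3, the carabiner in bay 1 and the swivel in bay 0, each flat beside its twin. There was no loose toggle. The swivel had been knocked about 35 mm aside during the run, so I re-measured it before gripping.
- **Carrier:** I slid it 100 mm along the rail. At the end the force rose to 21 N with no further travel, which I took as hard against the stop. All pairs were still in their bays afterwards.
- **Reset knob:** I turned it anticlockwise until the torque jumped from about 0.1 to 1 N·m. The last picture shows the pointer against the stop block. The bar still reads about 0.1 rad in the world frame, and I put that down to the indicator box standing slightly turned, which I did not measure exactly.
- **Other items:** The shackle, gate clip and stopper look undisturbed, and the gripper ended well clear of everything.

No check failed. In two of the last pictures the arm hid part of the scene: the side view of the knob, and the top view around the samples' old spots on the shelf.

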